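# Clamp the amber bottle on the shaker with the guarded knob

### The job

Get the amber bottle ready for shaking: stand it upright in the clamp on the shaker's tray, between the two orange V-shaped rubber jaws, and let go. Then reach into the guarded well at the front of the tray and turn the clamp knob clockwise until the bottle is held firmly against the back stop, about 10 newtons of squeeze - feel for it and do not overtighten, it is glass. Set the bottle down gently, do not bang against the knob's guard ring, and leave the other two bottles where they stand.

Things in the scene. Friction and masses are not known exactly. Their poses are not given: they have to be found in the camera images.
- amber_bottle: brown glass bottle, black cap, loose, 0.11 to 0.22 kg, 81 mm high. Body 42 mm in diameter up to 50 mm, then a shoulder; cap 24 mm in diameter from 67 to 81 mm. Origin at the centre of its underside, z up. Starts upright on the worktop in one of three spots about 10 cm apart; the two other bottles have the others.
- white_bottle: white bottle with a blue cap, 48 mm in diameter, 93 mm high, loose; a bystander. Origin at the centre of its underside.
- red_cap_bottle: small white bottle with a red cap, 33 mm in diameter, 69 mm high, loose; a bystander. Origin at the centre of its underside.
- shaker: orbital shaker, fixed, off: white drive under a grey tray 270 mm (x) by 190 mm (y), tray top 88 mm above the worktop. Origin at the centre of its underside; x runs from its front (knob well) to its back (clamp), z up. Place varies, turned up to 0.2 rad. Guide rods 8 mm thick at y = +-46 mm, z = 102 mm, x = -22 to 130 mm, end blocks to z = 112 mm.
- nest (a point): where the foot of the bottle belongs on the black rubber pad: shaker x = 75, z = 91 mm, axes as the shaker's. The jaws reach from 10 to 38 mm above the tray (the blocks behind them to 39). A bottle stood here has 4 to 7 mm of room along x to the front jaw, 5 to 10 mm to the back stop (a fixed V, locked at an unknown setting).
- clamp_jaw: moving front jaw, an orange rubber V open towards the back (+x of the shaker). Origin at the bottom of the V, on the tray top, z = 88 mm; axes as the shaker's. It touches the bottle when its origin is 24 mm before the bottle's axis, pushes it to the back stop, and then the squeeze grows by about 7 N per mm that the knob drives it. Knob clockwise: 13 mm per rad towards the back.
- clamp_knob: black knob with grey bar grip in a well. Origin on its vertical axis (shaker x = -80, y = 0), z = 57.5 mm, under its skirt (46 mm wide, top at z = 63.5). Bar 40 mm long (its x), 14 mm thick (its y), z = 63.5 to 85.5 mm. Clamps after 0.7 to 1.45 rad clockwise from above. Running free it drags by 0.1 (paused) to 0.21 N m (moving); squeeze adds 0.013 N m per N (10 N: 0.13). Stays where left.
- knob_guard: black guard ring round the mouth of the knob's well, fixed; inner diameter 77 mm, outer 89 mm, z = 88 to 96 mm, so its lip stands 10 mm above the knob's bar. Origin on the knob's axis at z = 88 mm. The well below is 78 mm wide, its floor at z = 56 mm. Behind it, at shaker x = -36 to 0, stands a black gear cover up to z = 108 mm.
- platform: round black rubber pad of the clamp, 72 mm in diameter, fixed; its top at z = 91 mm. Origin at the centre of its underside.
Things that resemble listed ones, but are neither listed nor needed, are in the scene too. Of the things that look like the amber_bottle, take the one that is nearest to the robot's base at the start.

How it is judged:
By the outcome, as a careful person would: the job done as asked, in the order asked, and still so for the second after the job is handed in, with the robot touching nothing.
It also fails if it takes over 72 s, if anything falls off the work surface, if the arm or the gripper's body presses on something with over 40 N, if the wrist force passes 120 N, or if a joint passes its speed limit or range.

### The arm

A 6-joint arm with a two-finger parallel gripper is mounted at the origin on a cart in front of the work surface, level with it; the furniture and walls round the work are solid. World frame = base frame: x ahead of the robot, y to its left, z up, the work surface at z = 0. Lengths are in m, angles in rad, forces in N, time in s.
With the tool pointing down it reaches from about 0.375 to 0.925 m from the base axis. Payload 5.7 kg.
Tool frame: the origin (TCP) lies midway between the tips of the shut fingers; the grasp point (between the pads) lies 19 mm behind it (r.pinch_z is the distance from the TCP to the grasp point, in m); z points along the fingers, x is the direction in which the jaws open and shut, and the axes are right-handed (so a half turn about z gives the same grasp; the last joint's range is limited). The gripper opens to 85 mm and grips with 20 to 120 N. Pads are 22 mm wide; open, the fingers measure 114 mm over their backs; the gripper's body (76 mm by 85 mm) begins 54 mm behind the grasp point. The pads swing forward as they close: fully open they stand 13 mm farther back than shut.
Start: joints at [-1.452, 0.359, 1.51, -0, 1.272, -0.115], TCP at [0.139, -0.584, 0.204] pointing down, gripper open.
Joint ranges: [-2.97, 2.97], [-1.01, 2.36], [0.21, 2.38], [-0.96, 4.11], [0.2, 2.71], [-2.98, 2.98]. Speed limits (rad/s): [2.39, 2.39, 3.14, 3.14, 3.14, 3.14].

### API

Orientations are given as a unit quaternion [x, y, z, w].
In Python, from workcell import sensors, eyes, r, finder gives the robot as it stands.
- The arm moves only by the tool step_arm, never from a script. Its argument "series" is a list of rows, each a list of 7 numbers: the opening, from 0 (shut) to 1 (fully open), then the shift along the tool's x, y, z in cm, then the turn, a rotation vector about the tool's x, y, z in rad. A call has 1 to 10 rows; each row shifts and turns the commanded pose from where the row before left it, along the tool's axes as they then stand; what a row does not reach is not made up. A row lasts 1/8 s, in which the tool goes at most 62.5 mm and 10.7 degrees, less where a joint would pass 70% of its speed; a pose out of reach is approached as far as the arm can. A call with a gripper value outside its range is refused whole. The fingers move at their own pace and stop on an object; "newtons" is the grip in N (left out, the last holds). Time passes only in rows, so rows that do not move let the fingers close. It gives the time, the measured TCP pose, the force and the opening at its end, in the units of the state.
- sensors.state(): the state, without advancing time (a new reading comes with each control period).
- eyes.grab_frame(name): name is "scene" or "top" or "wrist"; returns a dict with "pixels" (400x640x3 uint8, red, green, blue), "depth" (400x640 float32, m along the optical axis (not along the pixel's ray), 0 where there is no reading), "camera_matrix" (3x3 intrinsics, pixels), "R" (3x3) and "t" (3): a world point X has camera coordinates R X + t. Camera axes: x right, y down, z forward; pixel columns grow to the right and rows downward; lengths in m; the calibration is good to about 2 mm. A picture is of the moment at which its call begins.
- r.hand_in(): hands the job in, once; it reports no verdict.
Trained networks look in the newest picture that a camera, given by its name, has taken for a name from the list of things; names that differ only in an ending like _2 or _b are one class to them, and where a whole thing is asked for, a point or a joint stands for the part that bears it (a point fixed in the world has none). Each returns a list of dicts, best first, with "conf" (0 to 1); they miss things now and then, are a little off and sometimes report something else, mostly with a low value. They report only what shows in the picture. A call takes as long as a camera call. They do not tell look-alikes from the thing itself.
- finder.search_frame(camera, target): "centre" ([x, y, z] in m, in world coordinates, good to about 4 mm: the middle of the surface that is visible of it).
- finder.place_of(camera, target): "centre" ([x, y, z] in m, in world coordinates, good to about 4 mm: a listed point, or the origin of a listed thing).
The state is a dict: "time_s": time; "qpos": joint angles; "joint_vel": joint speeds; "joint_efforts": joint torques, N m; "position": TCP position; "tool_rot": TCP orientation; "contact_force": force on the tool from outside, world axes, zero at the start; "torque": the same for the moment, N m; "width": opening from 0.0 (shut) to 1.0 (fully open).
Only numpy, scipy, OpenCV 4.12 (cv2) and the standard library are available. Lean on these libraries where they do the work, as an engineer would, in place of code of your own. Each camera call takes 0.05 s, during which the arm holds its last target.

## Working session

There is one attempt and no reset: what is moved stays moved. The work goes in short steps, Python scripts to look and compute and a tool call to move; the robot and the scene stay as the last step left them, time stands still between calls to the robot, and variables do not carry over. Pictures are saved under pics/ and viewed, and the job is handed in when it is done.

Besides the shell and the picture viewer there is one more tool, called after "Call:" as name([rows], argument=value, ...), one row to a line, values as JSON. step_arm: Moves the arm, as the interface text tells. Its arguments: {"type":"object","properties":{"series":{"type":"array","items":{"type":"array","items":{"type":"number"}}},"newtons":{"type":"number"}},"required":["series"]}

```bash
mkdir -p pics; ls; cat > h.py <<'E'
import numpy as np, cv2
from workcell import sensors, eyes, r, finder
from scipy.spatial.transform import Rotation as Ro
def save(f,name,crop=None,scale=1):
    im=f["pixels"][:,:,::-1]
    if crop: im=im[crop[1]:crop[3],crop[0]:crop[2]]
    if scale!=1: im=cv2.resize(im,None,fx=scale,fy=scale,interpolation=cv2.INTER_CUBIC)
    cv2.imwrite("pics/"+name,im)
def cloud(f):
    K=f["camera_matrix"];d=f["depth"];v,u=np.mgrid[:d.shape[0],:d.shape[1]]
    P=np.stack([(u-K[0,2])/K[0,0]*d,(v-K[1,2])/K[1,1]*d,d],-1)
    W=(P-f["t"])@f["R"]; W[d==0]=np.nan
    return W
def proj(f,X):
    c=f["R"]@np.array(X)+f["t"];p=f["camera_matrix"]@c;return p[:2]/p[2]
E
python3 - <<'E'
from h import *
s=sensors.state();print({k:np.round(v,3) for k,v in s.items()})
for n in["scene","top","wrist"]:
    f=eyes.grab_frame(n);save(f,n+"0.png")
    np.savez("f_"+n,**f)
    for t in["amber_bottle","white_bottle","red_cap_bottle","shaker","nest","clamp_jaw","clamp_knob","knob_guard","platform"]:
        for d in finder.place_of(n,t)[:4]: print(n,t,round(d["conf"],2),np.round(d["centre"],4),np.round(proj(f,d["centre"])))
E
```

```text
pics
{'time_s': np.float64(0.0), 'qpos': array([-1.452,  0.36 ,  1.511, -0.   ,  1.272, -0.115]), 'joint_vel': array([ 0.001,  0.   , -0.001, -0.001,  0.   ,  0.001]), 'joint_efforts': array([ 1.0000e-03, -5.2762e+01, -2.7861e+01, -0.0000e+00,  1.3000e-02,
       -0.0000e+00]), 'position': array([ 0.139, -0.583,  0.203]), 'tool_rot': array([ 0.785, -0.62 , -0.001, -0.001]), 'contact_force': array([ 0.863, -0.187, -0.41 ]), 'torque': array([-0.05 , -0.004,  0.056]), 'width': np.float64(0.997)}
scene amber_bottle 0.9 [ 5.291e-01 -3.193e-01 -4.000e-04] [324. 218.]
scene amber_bottle 0.8 [ 6.130e-01 -3.391e-01 -6.000e-04] [352. 214.]
scene amber_bottle 0.7 [ 0.4465 -0.6938  0.0008] [369. 319.]
scene white_bottle 0.7 [ 4.241e-01 -2.601e-01  3.000e-04] [284. 216.]
scene red_cap_bottle 0.49 [ 4.330e-01 -3.678e-01  3.000e-04] [301. 236.]
scene shaker 0.67 [ 0.5492 -0.0192  0.0016] [291. 172.]
scene nest 0.55 [ 0.6245 -0.0109  0.0931] [309. 144.]
scene clamp_jaw 0.61 [ 0.5907 -0.0128  0.0887] [300. 147.]
scene clamp_knob 0.63 [ 0.427  -0.2621 -0.0005] [285. 216.]
scene clamp_knob 0.52 [ 0.472
[... 197 characters left out ...]
[447. 231.]
top amber_bottle 0.8 [ 0.6122 -0.3474 -0.0024] [322. 169.]
top amber_bottle 0.58 [ 0.5007 -0.4736  0.0017] [367. 210.]
top amber_bottle 0.52 [ 0.5289 -0.3163  0.0009] [310. 198.]
top white_bottle 0.87 [ 0.4263 -0.2573  0.0018] [287. 235.]
top red_cap_bottle 0.71 [ 0.4358 -0.3758  0.0009] [331. 233.]
top shaker 0.74 [ 0.5493 -0.0264 -0.0015] [206. 188.]
top shaker 0.5 [ 0.6185 -0.0092  0.0924] [191. 156.]
top nest 0.66 [ 0.6196 -0.0077  0.0924] [190. 155.]
top clamp_jaw 0.71 [ 0.5903 -0.016   0.0858] [194. 167.]
top clamp_knob 0.69 [ 0.47   -0.0399  0.0557] [203. 215.]
top knob_guard 0.48 [ 0.4707 -0.0402  0.0896] [200. 213.]
top platform 0.74 [ 0.625  -0.01    0.0862] [192. 154.]
```

View pics/scene0.png

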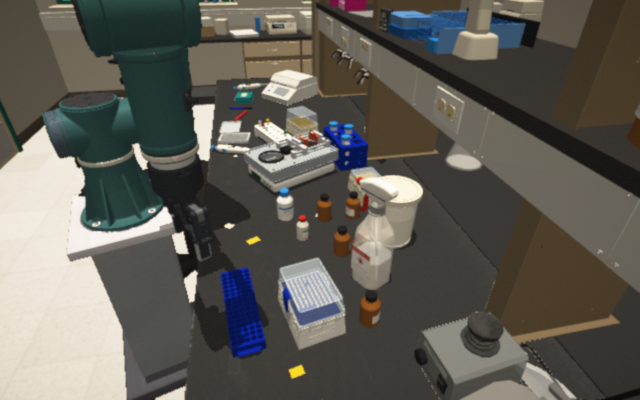

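View pics/top0.png

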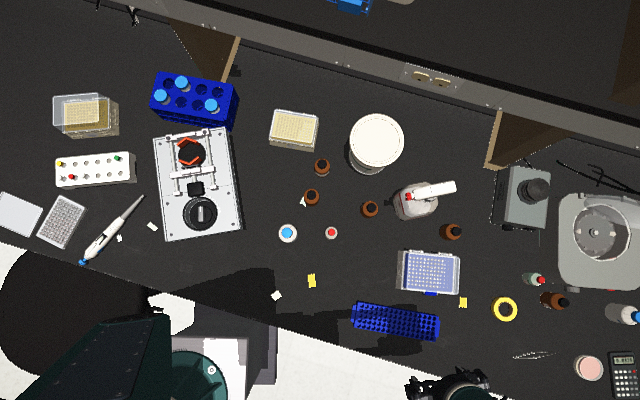

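View pics/wrist0.png

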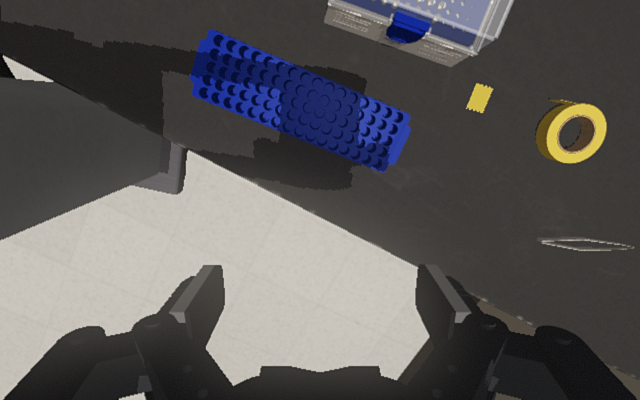

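```bash
python3 - <<'E'
import numpy as np,cv2
from h import save,cloud,proj
f=dict(np.load("f_top.npz"))
a=cv2.resize(f["pixels"][120:260,140:400,::-1],None,fx=3,fy=3,interpolation=cv2.INTER_CUBIC);cv2.imwrite("pics/topcrop.png",a)
g=dict(np.load("f_scene.npz"));save(g,"scenecrop.png",(230,110,390,260),4)
for n,f in(("top",f),("scene",g)):
    W=cloud(f); 
    print(n,"cam",np.round(-f["R"].T@f["t"],2))
    for nm,c in(("amber",(.529,-.318)),("lookB",(.612,-.343)),("lookC",(.50,-.474)),("white",(.425,-.259)),("red",(.434,-.37))):
        m=(np.hypot(W[...,0]-c[0],W[...,1]-c[1])<.035)&(W[...,2]>.02)
        P=W[m]; zt=np.percentile(P[:,2],98); top=P[P[:,2]>zt-.006]
        print(n,nm,m.sum(),"ztop",round(zt,4),"topmid",np.round((top.min(0)+top.max(0))/2,4),"ext",np.round(np.ptp(top,axis=0),3))
E
```

```text
top cam [ 0.38 -0.33  1.09]
top amber 214 ztop 0.0831 topmid [ 0.5282 -0.3197  0.0812] ext [0.018 0.021 0.008]
top lookB 222 ztop 0.0831 topmid [ 0.6102 -0.3459  0.0813] ext [0.024 0.021 0.008]
top lookC 224 ztop 0.0828 topmid [ 0.4999 -0.4758  0.0807] ext [0.021 0.023 0.007]
top white 286 ztop 0.0945 topmid [ 0.4283 -0.2611  0.0922] ext [0.023 0.023 0.007]
top red 132 ztop 0.0703 topmid [ 0.4337 -0.3735  0.0685] ext [0.016 0.016 0.007]
scene cam [ 0.11 -1.12  0.66]
scene amber 259 ztop 0.0802 topmid [ 0.5261 -0.32    0.0777] ext [0.02  0.024 0.007]
scene lookB 261 ztop 0.0796 topmid [ 0.6096 -0.347   0.0775] ext [0.022 0.024 0.007]
scene lookC 343 ztop 0.0799 topmid [ 0.4979 -0.4768  0.0779] ext [0.021 0.021 0.007]
scene white 362 ztop 0.0914 topmid [ 0.426  -0.2622  0.0893] ext [0.025 0.025 0.007]
scene red 185 ztop 0.0681 topmid [ 0.4323 -0.3747  0.0657] ext [0.018 0.017 0.006]
```

View pics/topcrop.png

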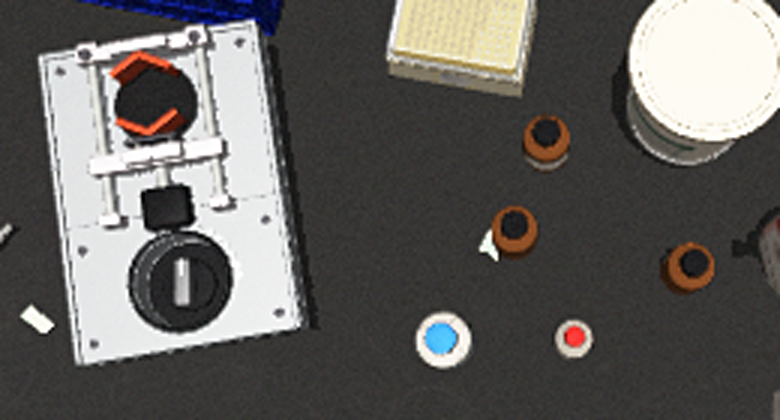

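View pics/scenecrop.png

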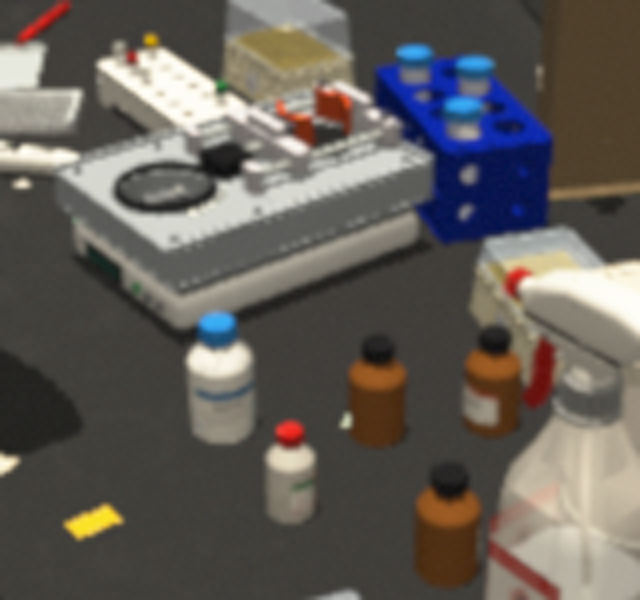

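The objects that could pass for the amber bottle in the top view are the brown bottles at (312,198), (322,167, with a label), (370,209), (452,231), and one lying at (555,300). The one at (312,198), about (0.527, -0.319), is nearest the base at 0.62 m. The crops show it upright, plain brown with a black cap, and its top measures about 81 mm. I'll take that one.

```bash
cat >> h.py <<'E'
def delta(target,phi=None):
    s=sensors.state();R=Ro.from_quat(s["tool_rot"])
    d=R.inv().apply(np.array(target)-s["position"])*100
    cur=np.arctan2(R.as_matrix()[1,0],R.as_matrix()[0,0])
    print("t",s["time_s"],"pos",np.round(s["position"],4),"phi",round(cur,4),"toolshift cm",np.round(d,2),"tilt z",np.round(R.as_matrix()[:,2],4), "q",np.round(s["qpos"],2),"F",np.round(s["contact_force"],1),"w",round(float(s["width"]),3))
    if phi is not None: print("turn z",round(-((phi-cur+np.pi)%(2*np.pi)-np.pi),3))
E
python3 -c "
from h import *
delta([.527,-.319,.22],-1.37)"
```

```text
t 1.5 pos [ 0.139  -0.5837  0.2037] phi -1.337 toolshift cm [-16.76 -43.88  -1.63] tilt z [-0.  0. -1.] q [-1.45  0.36  1.51  0.    1.27 -0.12] F [-0.6  0.7 -0.3] w 0.998
turn z 0.033
```

Call:
step_arm([
  [0.7,-0.84,-2.2,-0.1,0,0,0.004],
  [0.7,-1.68,-4.4,-0.2,0,0,0.004],
  [0.7,-1.68,-4.4,-0.2,0,0,0.004],
  [0.7,-1.68,-4.4,-0.2,0,0,0.004],
  [0.7,-1.68,-4.4,-0.2,0,0,0.004],
  [0.7,-1.68,-4.4,-0.2,0,0,0.004],
  [0.7,-1.68,-4.4,-0.2,0,0,0.004],
  [0.7,-1.68,-4.4,-0.2,0,0,0.004],
  [0.7,-1.68,-4.4,-0.2,0,0,0.003],
  [0.7,-1.68,-4.4,-0.1,0,0,0],
])

```text
time_s: 2.75
position: [0.5146, -0.3377, 0.2219]
tool_rot: [0.774, -0.633, 0.0, 0.0]
contact_force: [-1.0, -1.0, -0.5]
width: 0.703
```

Call:
step_arm([
  [0.7,-0.8,-2.08,-0.05,0,0,0],
  [0.7,0,0,0,0,0,0],
  [0.7,0,0,0,0,0,0],
])

```text
time_s: 3.12
position: [0.531, -0.3272, 0.222]
tool_rot: [0.774, -0.634, -0.0, 0.0]
contact_force: [-1.1, -0.9, -0.4]
width: 0.701
```

```bash
cat >> h.py <<'E'
def topfit(f,c,rad=.035,band=.006):
    W=cloud(f);m=(np.hypot(W[...,0]-c[0],W[...,1]-c[1])<rad)&(W[...,2]>.02)
    P=W[m];zt=np.percentile(P[:,2],97);t=P[P[:,2]>zt-band]
    (x,y),rr=cv2.minEnclosingCircle(t[:,:2].astype(np.float32))
    print("top z",round(zt,4),"circle",round(x,4),round(y,4),"r",round(rr,4),"mean",np.round(t.mean(0),4),len(t))
E
python3 - <<'E'
from h import *
delta([.527,-.319,.22],-1.37)
f=eyes.grab_frame("wrist");save(f,"w1.png")
print("cam",np.round(-f["R"].T@f["t"],3),np.round(f["R"][2],2))
topfit(f,(.527,-.319))
for d in finder.place_of("wrist","amber_bottle")[:3]: print(d["conf"],np.round(d["centre"],4))
E
```

```text
t 3.125 pos [ 0.531  -0.3272  0.222 ] phi -1.3724 toolshift cm [-0.89  0.23  0.2 ] tilt z [-1.1e-03 -1.0e-04 -1.0e+00] q [-0.66  0.38  1.43 -0.    1.33  0.71] F [-1.1 -0.9 -0.4] w 0.701
turn z -0.002
cam [ 0.605 -0.312  0.392] [-0.29 -0.06 -0.95]
top z 0.338 circle 0.5456 -0.3209 r 0.0256 mean [ 0.545  -0.3181  0.3351] 3056
0.85 [ 0.5273 -0.3178 -0.0015]
0.64 [ 0.5026 -0.4728 -0.0013]
```

View pics/w1.png

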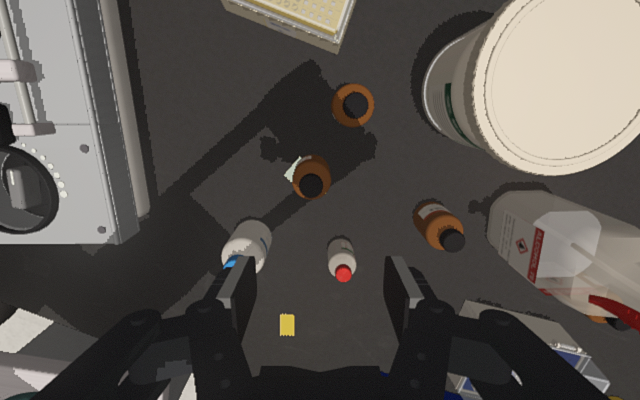

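The wrist view shows the chosen bottle's cap at (311,187), the look-alike with a label at (353,105), the white bottle at (245,245) and the red-cap bottle at (343,260).

```bash
sed -i 's/&(W\[...,2\]>.02)$/\&(W[...,2]>.02)\&(W[...,2]<zmax)/; s/band=.006)/band=.006,zmax=.11)/' h.py
python3 - <<'E'
from h import *
f=eyes.grab_frame("wrist")
topfit(f,(.527,-.319))
topfit(f,(.427,-.262));topfit(f,(.433,-.374))
delta([.527,-.319,.22],-1.37)
for d in finder.place_of("wrist","amber_bottle")[:3]: print(d["conf"],np.round(d["centre"],4))
E
```

```text
top z 0.0819 circle 0.5275 -0.3183 r 0.0122 mean [ 0.5281 -0.3182  0.0807] 439
top z 0.0923 circle 0.4352 -0.2523 r 0.0081 mean [ 0.4366 -0.253   0.0915] 85
top z 0.07 circle 0.4339 -0.3731 r 0.0095 mean [ 0.4345 -0.3725  0.0687] 208
t 3.275 pos [ 0.531  -0.3275  0.2222] phi -1.3736 toolshift cm [-0.91  0.23  0.22] tilt z [-5.e-04 -0.e+00 -1.e+00] q [-0.66  0.38  1.43 -0.    1.33  0.71] F [-0.8 -0.1 -0.3] w 0.699
turn z -0.004
0.7 [ 0.6137 -0.3497 -0.0011]
0.68 [ 0.5287 -0.3179  0.0006]
0.67 [ 5.011e-01 -4.699e-01  3.000e-04]
```

Call:
step_arm([
  [0.6,-0.95,0.17,0,0,0,0],
  [0.6,0,0,2,0,0,0],
  [0.6,0,0,2.5,0,0,0],
  [0.6,0,0,2.5,0,0,0],
  [0.6,0,0,1.5,0,0,0],
  [0.6,0,0,0.5,0,0,0],
  [0.6,0,0,0,0,0,0],
])

```text
time_s: 4.2
position: [0.5287, -0.3177, 0.1325]
tool_rot: [0.774, -0.633, 0.0, -0.0]
contact_force: [0.1, 0.2, 0.8]
width: 0.601
```

```bash
python3 - <<'E'
from h import *
delta([.5275,-.3185,.066],-1.37)
f=eyes.grab_frame("wrist");save(f,"w2.png")
topfit(f,(.5275,-.3185),rad=.02,zmax=.095)
E
```

```text
t 4.2 pos [ 0.5287 -0.3177  0.1325] phi -1.3721 toolshift cm [0.05 0.14 6.65] tilt z [ 3.e-04 -1.e-04 -1.e+00] q [-0.65  0.45  1.55  0.    1.14  0.72] F [0.1 0.2 0.8] w 0.601
turn z -0.002
top z 0.0819 circle 0.5275 -0.3183 r 0.0121 mean [ 0.5284 -0.3182  0.0807] 803
```

View pics/w2.png

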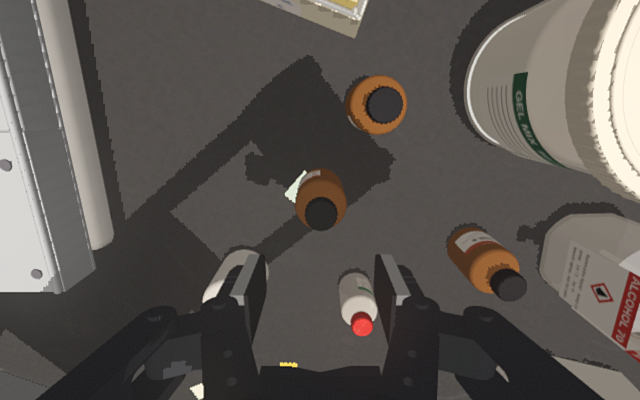

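The cap is at (321,213) and the fingers are still clear of it. It measures (0.528, -0.318) with its top at 0.082, as expected, so I'm going down to grasp.

Call:
step_arm([
  [0.6,0.05,0.08,2.5,0,0,0],
  [0.6,0,0,2.5,0,0,0],
  [0.6,0,0,1.2,0,0,0],
  [0.6,0,0,0.45,0,0,0],
  [0.6,0,0,0,0,0,0],
  [0.25,0,0,0,0,0,0],
  [0.15,0,0,0,0,0,0],
  [0.15,0,0,0,0,0,0],
  [0.15,0,0,0,0,0,0],
  [0.15,0,0,0,0,0,0],
], newtons=40)

```text
time_s: 5.5
position: [0.5279, -0.3183, 0.0657]
tool_rot: [0.774, -0.633, -0.0, -0.0]
contact_force: [-0.1, -0.1, 0.3]
width: 0.149
```

Call:
step_arm([
  [0.15,0,0,0,0,0,0],
  [0.15,0,0,-0.5,0,0,0],
  [0.15,0,0,-1,0,0,0],
  [0.15,0,0,-2,0,0,0],
  [0.15,0,0,-3,0,0,0],
  [0.15,0,0,-3,0,0,0],
  [0.15,0,0,-3,0,0,0],
  [0.15,0,0,0,0,0,0],
])

```text
time_s: 6.5
position: [0.5297, -0.3196, 0.1942]
tool_rot: [0.774, -0.633, 0.003, -0.0]
contact_force: [0.9, 0.2, -0.8]
width: 0.147
```

```bash
python3 - <<'E'
from h import *
delta([.5275,-.3185,.19],-1.37)
f=eyes.grab_frame("wrist");save(f,"w3.png")
f=eyes.grab_frame("scene");save(f,"s3.png",(230,90,390,260),4)
E
```

```text
t 6.5 pos [ 0.5297 -0.3196  0.1942] phi -1.372 toolshift cm [-0.16  0.2   0.42] tilt z [ 0.0052 -0.0038 -1.    ] q [-0.65  0.39  1.49  0.    1.26  0.72] F [ 0.9  0.2 -0.8] w 0.147
turn z -0.002
```

View pics/s3.png

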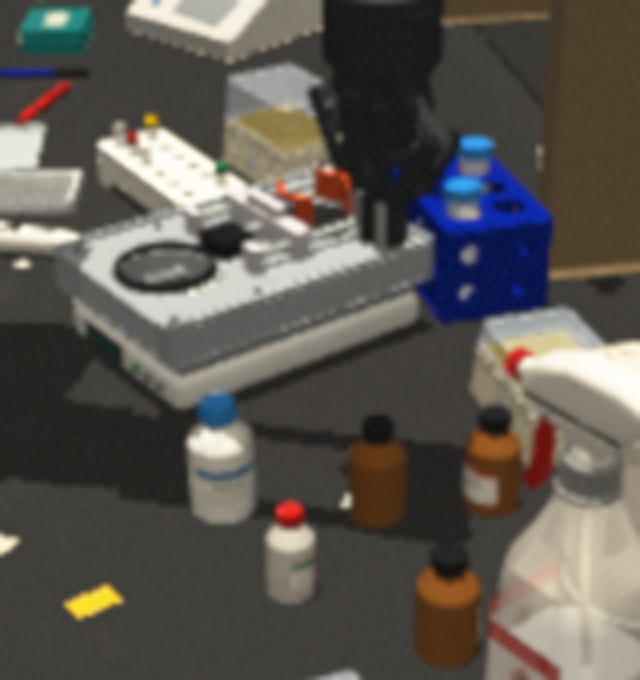

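View pics/w3.png

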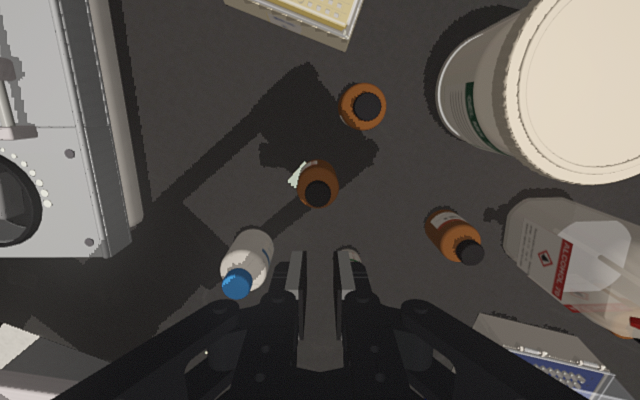

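It missed: the fingers shut to 0.147, and the bottle is still standing at wrist pixel (317,190). I'll check where the fingertips really are.

```bash
python3 - <<'E'
from h import *
f=eyes.grab_frame("wrist")
s=sensors.state();R=Ro.from_quat(s["tool_rot"]);p=s["position"]
print("TCP px",proj(f,p), "grasp px",proj(f,p+R.apply([0,0,-r.pinch_z])),r.pinch_z)
W=cloud(f);T=R.inv().apply((W-p).reshape(-1,3)).reshape(W.shape)
np.set_printoptions(suppress=True)
for uv in [(298,252),(298,258),(290,270),(285,290),(345,252),(350,260),(345,270),(317,190)]:
    print(uv,np.round(T[uv[1],uv[0]]*1000,1), np.round(W[uv[1],uv[0]],3))
m=(np.abs(T[...,0])<.05)&(np.abs(T[...,1])<.04)&(T[...,2]>-.06)&(T[...,2]<.05)
Q=T[m]*1000
for lo in range(-60,30,5):
    q=Q[(Q[:,2]>=lo)&(Q[:,2]<lo+5)]
    if len(q): print(lo,len(q),q.min(0).round(1),q.max(0).round(1))
topfit(f,(.5275,-.3185),rad=.02,zmax=.095)
E
```

```text
TCP px [319.24053707 244.17925349] grasp px [319.21371335 258.99825281] 0.0187
(298, 252) [ -9.7 -10.8 -33.5] [ 0.536 -0.306  0.224]
(298, 258) [ -9.3 -11.2 -40.5] [ 0.537 -0.307  0.231]
(290, 270) [-11.9 -10.7 -50.3] [ 0.535 -0.304  0.24 ]
(285, 290) [-12.3 -11.6 -67.1] [ 0.536 -0.304  0.257]
(345, 252) [ 11.8 -10.9 -33.6] [ 0.54  -0.327  0.224]
(350, 260) [ 33.5  86.8 154.6] [ 0.449 -0.368  0.035]
(345, 270) [ 10.6 -10.6 -50.3] [ 0.54  -0.326  0.24 ]
(317, 190) [ -2.1  -3.7 109.4] [ 0.53  -0.315  0.081]
-60 442 [-19.9 -11.5 -60. ] [ 20.2  11.1 -55. ]
-55 461 [-19.9 -11.6 -55. ] [ 20.2   9.  -50. ]
-50 398 [-20.  -11.7 -50. ] [ 20.   11.1 -45. ]
-45 377 [-19.9 -11.5 -45. ] [ 20.2   9.6 -40. ]
-40 283 [-19.7 -11.6 -40. ] [ 20.    9.2 -35. ]
-35 157 [-17.1 -11.2 -35. ] [ 15.5  11.1 -30.2]
-30 17 [ -6.3  -8.3 -30. ] [  6.6  -0.8 -28.7]
top z 0.0819 circle 0.5277 -0.3185 r 0.0121 mean [ 0.5282 -0.3181  0.0807] 531
```

Call:
step_arm([
  [0,0,0,0,0,0,0],
  [0,0,0,0,0,0,0],
  [0,0,0,0,0,0,0],
])

```text
time_s: 7.02
position: [0.5277, -0.3182, 0.1901]
tool_rot: [0.774, -0.633, -0.001, -0.0]
contact_force: [0.3, 0.1, -0.2]
width: -0.001
```

```bash
cat >> h.py <<'E'
def fing(f):
    s=sensors.state();R=Ro.from_quat(s["tool_rot"]);p=s["position"]
    W=cloud(f);T=R.inv().apply((W-p).reshape(-1,3)).reshape(W.shape)
    m=(np.abs(T[...,0])<.065)&(np.abs(T[...,1])<.04)&(T[...,2]>-.06)&(T[...,2]<.04)
    Q=T[m]*1000
    print("w",s["width"])
    for lo in range(-60,40,5):
        q=Q[(Q[:,2]>=lo)&(Q[:,2]<lo+5)]
        if len(q): print(lo,len(q),q.min(0).round(1),q.max(0).round(1),"inner",q[q[:,0]<0][:,0].max().round(1) if (q[:,0]<0).any() else None,q[q[:,0]>0][:,0].min().round(1) if (q[:,0]>0).any() else None)
E
python3 - <<'E'
from h import *
f=eyes.grab_frame("wrist");save(f,"w4.png",(200,150,440,400),3);fing(f)
print("TCP",proj(f,sensors.state()["position"]))
g=eyes.grab_frame("scene");save(g,"s4.png",(290,110,360,170),8)
s=sensors.state();R=Ro.from_quat(s["tool_rot"]);p=s["position"]
for z in(0,-.019,-.03):print(z,proj(g,p+R.apply([0,0,z])),(proj(g,p+R.apply([0,0,z]))-[290,110])*8)
h=eyes.grab_frame("top")
for z in(0,-.019,-.03):print(z,proj(h,p+R.apply([0,0,z])))
fing(g)
E
```

```text
w -0.0013303722644595836
-60 388 [-13.9 -11.5 -60. ] [ 13.4  -5.7 -55. ] inner -0.1 0.3
-55 399 [-13.9 -11.3 -55. ] [ 13.3  -5.4 -50. ] inner -0.1 0.3
-50 355 [-13.9 -11.2 -50. ] [ 13.3  -5.3 -45. ] inner -0.1 0.3
-45 348 [-13.9 -11.1 -45. ] [ 13.3  -5.5 -40. ] inner -0.1 0.4
-40 283 [-13.8 -11.  -40. ] [ 13.2  -5.7 -35. ] inner -0.1 0.4
-35 128 [-12.  -11.1 -35. ] [ 11.4  -5.6 -30.1] inner -0.1 0.4
-30 6 [ -6.6  -9.7 -30. ] [  2.3  -9.5 -29.4] inner -1.5 0.4
TCP [320.1258396  244.10270768]
0 [323.9572422  160.44482533] [271.65793762 403.55860265]
-0.019 [324.01675978 154.12636816] [272.13407823 353.01094527]
-0.03 [324.05177232 150.40939478] [272.41417857 323.27515821]
0 [309.92637154 187.32573776]
-0.019 [309.82820874 185.90493154]
-0.03 [309.76945381 185.05451404]
w 0.0003083586785228399
-60 18 [-14.8  -3.8 -59.9] [ 15.6  12.6 -55. ] inner -0.3 1.6
-55 20 [-14.9  -5.8 -54.8] [ 16.7  13.2 -50.2] inner -2.2 0.0
-50 19 [-12.6  -7.2 -49.8] [ 14.3  13.1 -45.2] inner -0.9 1.7
-45 19 [-13.1  -6.3 -44.9] [ 14.8  13.1 -40.3] inner -4.9 1.3
-40 18 [-13.1  -7.7 -39.9] [ 14.3  11.8 -35. ] inner -2.8 1.8
-35 11 [-13.2  -1.2 -34.9] [ 12.8  13.6 -31.3] inner -1.6 1.1
-30 12 [  1.7  -7.7 -30. ] [  7.7  11.7 -25.9] inner None 1.7
```

View pics/w4.png

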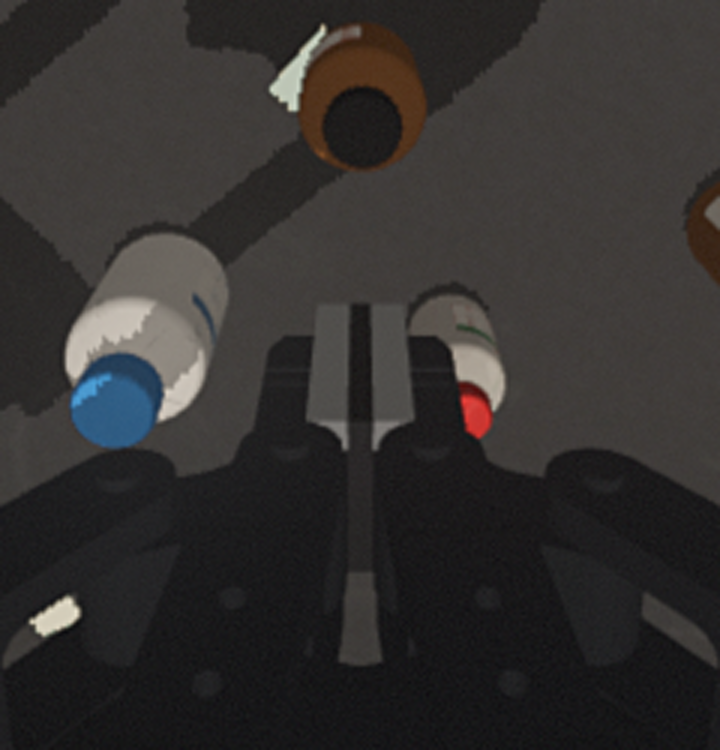

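View pics/s4.png

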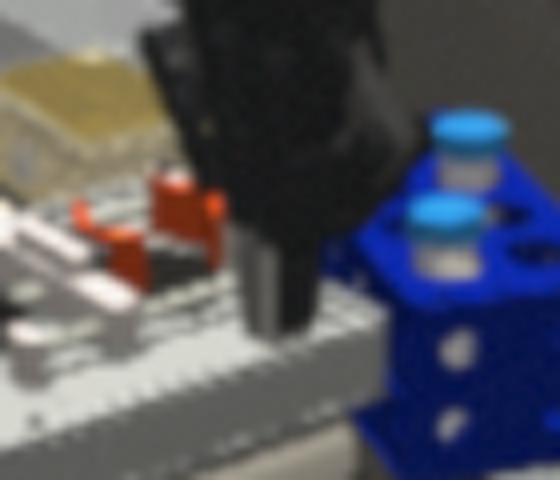

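Both cameras put the real fingertips about 29 mm behind the stated TCP, at about z 0.219 while the state says 0.190. That explains the miss, because the fingers closed above the cap. From here I'll use a tip offset of -29 mm and redo the grasp.

Call:
step_arm([
  [0.6,0,0,0,0,0,0],
  [0.6,0,0,3,0,0,0],
  [0.6,0,0,3,0,0,0],
  [0.6,0,0,3,0,0,0],
  [0.6,0,0,2.5,0,0,0],
  [0.6,0,0,2,0,0,0],
  [0.6,0,0,1.2,0,0,0],
  [0.6,0,0,0.6,0,0,0],
  [0.6,0,0,0,0,0,0],
  [0.6,0,0,0,0,0,0],
])

```text
time_s: 8.43
position: [0.5284, -0.3187, 0.0385]
tool_rot: [0.774, -0.633, 0.001, -0.0]
contact_force: [-0.5, 0.4, -0.5]
width: 0.602
```

```bash
python3 - <<'E'
from h import *
delta([.528,-.3183,.037],-1.37)
f=eyes.grab_frame("wrist");save(f,"w5.png",(200,150,440,400),3)
E
```

```text
t 8.425 pos [ 0.5284 -0.3187  0.0385] phi -1.372 toolshift cm [-0.05  0.04  0.15] tilt z [ 1.1e-03 -8.0e-04 -1.0e+00] q [-0.65  0.56  1.63  0.    0.95  0.72] F [-0.5  0.4 -0.5] w 0.602
turn z -0.002
```

View pics/w5.png

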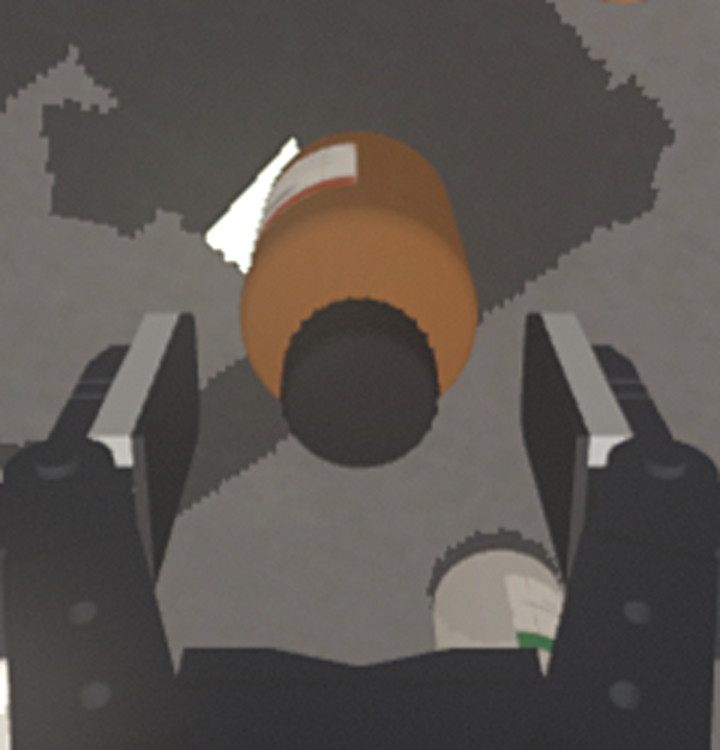

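The cap, at about (360,380) in the crop, is centred between the pads. Closing.

Call:
step_arm([
  [0.3,0,0,0,0,0,0],
  [0.1,0,0,0,0,0,0],
  [0.1,0,0,0,0,0,0],
  [0.1,0,0,0,0,0,0],
  [0.1,0,0,0,0,0,0],
], newtons=40)

```text
time_s: 9.1
position: [0.5283, -0.3185, 0.0383]
tool_rot: [0.774, -0.633, 0.0, -0.0]
contact_force: [-0.3, 0.4, 6.1]
width: 0.258
```

Call:
step_arm([
  [0.1,0,0,-0.2,0,0,0],
  [0.1,0,0,-0.5,0,0,0],
  [0.1,0,0,-1,0,0,0],
  [0.1,0,0,-2,0,0,0],
  [0.1,0,0,-3,0,0,0],
  [0.1,0,0,-3,0,0,0],
  [0.1,0,0,-3,0,0,0],
  [0.1,0,0,-3,0,0,0],
  [0.1,0,0,-2,0,0,0],
  [0.1,0,0,0,0,0,0],
])

```text
time_s: 10.35
position: [0.529, -0.3191, 0.217]
tool_rot: [0.774, -0.633, 0.002, -0.0]
contact_force: [-0.2, 0.3, -1.3]
width: 0.262
```

```bash
python3 - <<'E'
from h import *
delta([.528,-.3183,.21],-1.37)
f=eyes.grab_frame("wrist");save(f,"w6.png");np.savez("f_w6",**f)
g=eyes.grab_frame("scene");save(g,"s6.png",(230,90,390,240),4)
E
```

```text
t 10.35 pos [ 0.529  -0.3191  0.217 ] phi -1.3719 toolshift cm [-0.1   0.08  0.7 ] tilt z [ 0.0034 -0.0025 -1.    ] q [-0.65  0.37  1.46  0.    1.31  0.72] F [-0.2  0.3 -1.3] w 0.262
turn z -0.002
```

View pics/w6.png

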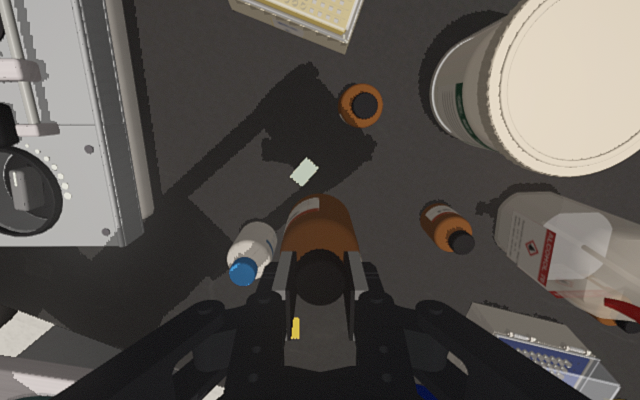

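View pics/s6.png

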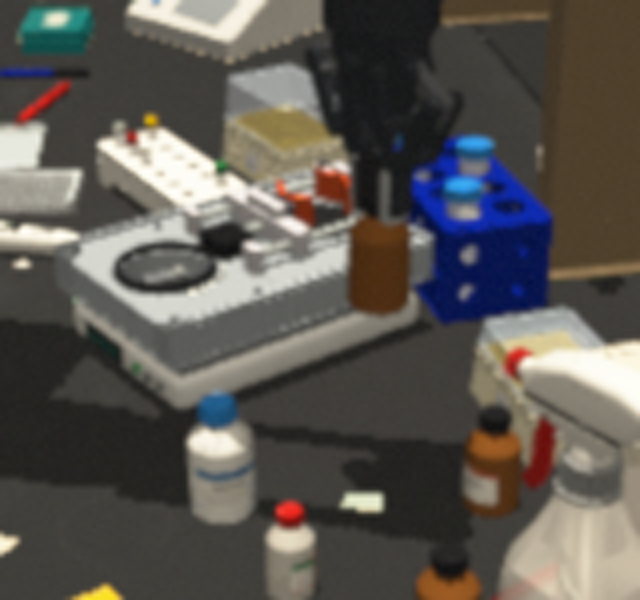

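The bottle is held upright and its foot is at TCP z minus 0.038. Next is the shaker pose. I'll fit the tray rectangle, guard ring and knob bar from the stored top and scene clouds.

```bash
cat > sh.py <<'E'
from h import *
def fit(f,n,c=(.549,-.024)):
    W=cloud(f);z=W[...,2]
    near=(np.hypot(W[...,0]-c[0],W[...,1]-c[1])<.19)
    h=np.histogram(z[near&(z>.08)&(z<.096)],bins=16);print(n,"tray z mode",h[1][h[0].argmax()],h[0].max())
    zm=h[1][h[0].argmax()]+.0005
    m=near&(np.abs(z-zm)<.004)
    lab=cv2.connectedComponentsWithStats(m.astype(np.uint8))
    m2=m
    P=W[m2][:,:2]
    (cx,cy),(w,hh),a=cv2.minAreaRect((P*1000).astype(np.float32));print(n,"rect",cx,cy,w,hh,a)
    return W
if __name__=="__main__":
    for n in("top","scene"):
        f=dict(np.load(f"f_{n}.npz"));W=fit(f,n)
        R=lambda a:np.array([[np.cos(a),-np.sin(a)],[np.sin(a),np.cos(a)]])
        m=(np.hypot(W[...,0]-.47,W[...,1]+.04)<.06)&(W[...,2]>.092)&(W[...,2]<.1)
        P=W[m]; 
        if len(P)>5:
            A=np.c_[2*P[:,:2],np.ones(len(P))];s=np.linalg.lstsq(A,(P[:,:2]**2).sum(1),rcond=None)[0];print("ring",s[:2],np.sqrt(s[2]+s[0]**2+s[1]**2),len(P))
        px=f["pixels"].astype(int)
        m=(np.hypot(W[...,0]-.625,W[...,1]+.01)<.06)&(px[...,0]>150)&(px[...,1]<110)&(px[...,2]<90)
        P=W[m];print("orange",len(P),P.min(0),P.max(0))
        m=(np.hypot(W[...,0]-.625,W[...,1]+.01)<.05)&(W[...,2]>.085)&(W[...,2]<.096)&(px.max(-1)<60)
        P=W[m];print("pad",len(P),P.mean(0), (P.min(0)+P.max(0))/2,np.ptp(P,axis=0))
E
python3 sh.py; python3 - <<'E'
import cv2,numpy as np
f=np.load("f_top.npz");cv2.imwrite("pics/topsh.png",cv2.resize(f["pixels"][120:245,145:250,::-1],None,fx=4.8,fy=4.8,interpolation=cv2.INTER_CUBIC))
E
```

```text
top tray z mode 0.08599778209931785 975
top rect 575.3192749023438 -20.410072326660156 325.6805114746094 193.82888793945312 10.312749862670898
ring [ 0.47166414 -0.04062117] 0.04132121489885589 171
orange 79 [ 0.5878306  -0.03147163  0.08647936] [0.66444754 0.02791313 0.13152868]
pad 373 [ 0.62803566 -0.00941135  0.09010568] [ 0.62459754 -0.0090833   0.0901998 ] [0.06191512 0.07030057 0.00894587]
scene tray z mode 0.08500199096556098 317
scene rect 573.85498046875 -20.914413452148438 325.85955810546875 197.3242645263672 10.777146339416504
ring [ 0.47367954 -0.04157542] 0.04249409069115613 73
orange 19 [ 0.59151247 -0.02860681  0.08670638] [0.66056474 0.04268337 0.12550214]
pad 19 [ 0.63887399 -0.00220227  0.08855468] [ 0.63870561 -0.00133038  0.08837829] [0.02569386 0.02780919 0.00473853]
```

View pics/topsh.png

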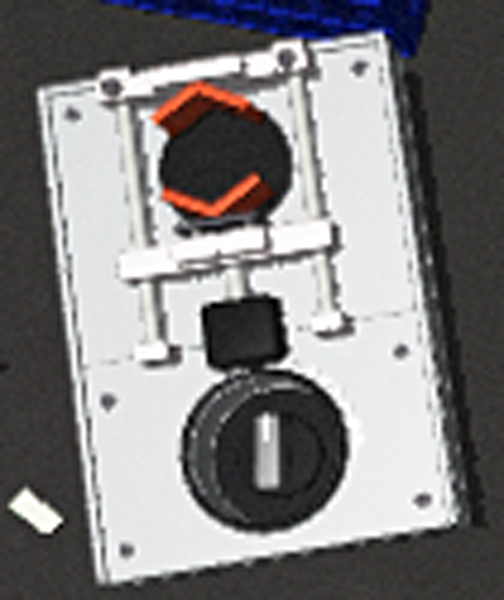

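Call:
step_arm([
  [0.1,-1,-0.3,-0.8,0,0,0.01],
  [0.1,-2.5,-0.8,-0.8,0,0,0.005],
  [0.1,-3.5,-1.1,-0.8,0,0,0],
  [0.1,-4,-1.2,-0.6,0,0,0],
  [0.1,-4,-1.3,-0.3,0,0,0],
  [0.1,-4,-1.3,0,0,0,0],
  [0.1,-4,-1.3,0,0,0,0],
  [0.1,-3,-1,0,0,0,0],
  [0.1,-1.7,-0.5,0,0,0,0],
  [0.1,0,0,0,0,0,0],
])

```text
time_s: 11.7
position: [0.5632, -0.0289, 0.2474]
tool_rot: [0.77, -0.639, -0.0, 0.0]
contact_force: [0.6, -0.7, -1.2]
width: 0.263
```

Call:
step_arm([
  [0.1,0,0,0,0,0,0],
  [0.1,0,0,0,0,0,0],
])

```text
time_s: 11.95
position: [0.5634, -0.031, 0.2476]
tool_rot: [0.769, -0.64, -0.0, 0.0]
contact_force: [-0.1, 0.9, -1.7]
width: 0.264
```

```bash
python3 - <<'E'
from h import *
delta([.56,-.03,.25],-1.387)
f=eyes.grab_frame("wrist");save(f,"w7.png");np.savez("f_w7",**f)
for t in ["nest","platform","clamp_jaw","clamp_knob","knob_guard"]:
    for d in finder.place_of("wrist",t)[:2]: print(t,round(d["conf"],2),np.round(d["centre"],4))
E
```

```text
t 11.95 pos [ 0.5634 -0.031   0.2476] phi -1.3884 toolshift cm [-0.16  0.32 -0.24] tilt z [-2.e-04 -2.e-04 -1.e+00] q [-0.18  0.27  1.53 -0.    1.34  1.21] F [-0.1  0.9 -1.7] w 0.264
turn z -0.001
nest 0.88 [ 0.6211 -0.0094  0.09  ]
platform 0.69 [ 0.6188 -0.0084  0.0915]
clamp_jaw 0.79 [ 0.5922 -0.0162  0.0945]
```

View pics/w7.png

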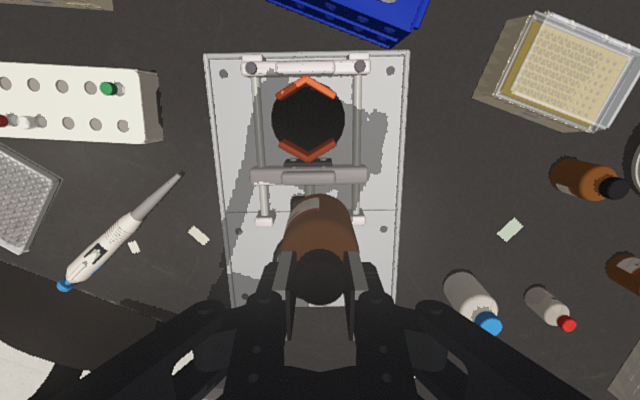

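The wrist view shows the black pad centred near (308,120) between the orange jaws, with the rods at columns 258 and 360 and the tray's rear edge at row ~53. The bottle is held upright.

```bash
cat > pad.py <<'E'
from h import *
def ray(f,uv,z):
    uv=np.atleast_2d(uv).astype(float);K=f["camera_matrix"]
    d=np.c_[(uv[:,0]-K[0,2])/K[0,0],(uv[:,1]-K[1,2])/K[1,1],np.ones(len(uv))]@f["R"]
    C=-f["R"].T@f["t"];return C+d*((z-C[2])/d[:,2])[:,None]
def circ(P):
    A=np.c_[2*P[:,:2],np.ones(len(P))];s=np.linalg.lstsq(A,(P[:,:2]**2).sum(1),rcond=None)[0];return s[:2],np.sqrt(s[2]+s[0]**2+s[1]**2)
if __name__=="__main__":
    f=dict(np.load("f_w7.npz"));px=f["pixels"].astype(int);W=cloud(f)
    g=px.max(-1);L=[];
    for v in range(98,148):
        row=g[v,262:356]<70
        c=np.where(row)[0]
        if len(c)<20: continue
        # contiguous run around col 308
        a=46
        while a>0 and row[a-1]:a-=1
        b=46
        while b<93 and row[b+1]:b+=1
        L.append((v,262+a-.5,262+b+.5))
    L=np.array(L);print(L[::6])
    pts=np.r_[np.c_[L[:,1],L[:,0]],np.c_[L[:,2],L[:,0]]];P=ray(f,pts,.091)
    c,rr=circ(P);
    for _ in range(3):
        e=np.abs(np.hypot(*(P[:,:2]-c).T)-rr);P=P[e<max(.0015,1.5*np.median(e))];c,rr=circ(P)
    print("pad circle",c,rr,len(P))
    # tray points
    z=W[...,2];m=(np.abs(z-.088)<.003)&(W[...,0]<.72)&(W[...,0]>.4)&(np.abs(W[...,1])<.14)&(g>90)
    mm=m.astype(np.uint8);n,lab,st,_=cv2.connectedComponentsWithStats(mm)
    P=W[m][:,:2]; print("tray z",np.median(z[m]),len(P))
    # edges per row -> side lines
    def line(Q):
        vx,vy,x0,y0=cv2.fitLine(Q.astype(np.float32),cv2.DIST_HUBER,0,.001,.001).ravel();return np.arctan2(vy*np.sign(vx),vx*np.sign(vx)),(x0,y0)
    l=[];ri=[]
    for v in range(60,200):
        c2=np.where(m[v,190:420])[0]+190
        l.append(W[v,c2[0],:2]);ri.append(W[v,c2[-1],:2])
    for nm,q in(("left",l),("right",ri)):
        a,p=line(np.array(q));print(nm,a,p, "y at x=.62:",p[1]+np.tan(a)*(.62-p[0]))
    # back edge
    bk=[]
    for u in range(215,400):
        r_=np.where(m[40:80,u])[0]
        if len(r_): bk.append(W[40+r_[0],u,:2])
    bk=np.array(bk);vx=cv2.fitLine(bk.astype(np.float32),cv2.DIST_HUBER,0,.001,.001).ravel();print("back",np.arctan2(vx[1],vx[0])%np.pi-np.pi/2,vx[2:])
E
python3 pad.py
```

```text
[[ 98.  284.5 329.5]
 [104.  273.5 341.5]
 [110.  271.5 343.5]
 [116.  271.5 344.5]
 [122.  271.5 344.5]
 [128.  272.5 342.5]
 [134.  274.5 341.5]
 [140.  287.5 326.5]]
pad circle [ 0.62190837 -0.00826988] 0.035248063702812193 65
tray z 0.08806202995904344 21620
left 0.19951694 (np.float32(0.60445946), np.float32(0.07995022)) y at x=.62: 0.08309263
right 0.2000055 (np.float32(0.62827516), np.float32(-0.09807752)) y at x=.62: -0.09975503
back 0.19347107 [0.67353266 0.01277483]
```

Call:
step_arm([
  [0.1,-0.24,-1.2,0,0,0,-0.01],
  [0.1,-0.4,-2.2,0,0,0,-0.007],
  [0.1,-0.3,-1.8,0,0,0,0],
  [0.1,-0.2,-1,0.5,0,0,0],
  [0.1,0,0,2,0,0,0],
  [0.1,0,0,2,0,0,0],
  [0.1,0,0,1.5,0,0,0],
  [0.1,0,0,0.5,0,0,0],
  [0.1,0,0,0,0,0,0],
  [0.1,0,0,0,0,0,0],
])

```text
time_s: 13.5
position: [0.6227, -0.0067, 0.1836]
tool_rot: [0.774, -0.633, 0.001, -0.0]
contact_force: [-0.3, 1.1, -0.6]
width: 0.259
```

```bash
python3 - <<'E'
from h import *
delta([.6223,-.0085,.1293],-1.371)
f=eyes.grab_frame("wrist");save(f,"w8.png",(200,100,440,400),2.6);np.savez("f_w8",**f)
g=eyes.grab_frame("scene");save(g,"s8.png",(240,80,360,200),5);np.savez("f_s8",**g)
E
```

```text
t 13.5 pos [ 0.6227 -0.0067  0.1836] phi -1.37 toolshift cm [0.16 0.09 5.43] tilt z [ 1.5e-03 -1.0e-04 -1.0e+00] q [-0.12  0.41  1.48  0.    1.25  1.25] F [-0.3  1.1 -0.6] w 0.259
turn z 0.001
```

View pics/w8.png

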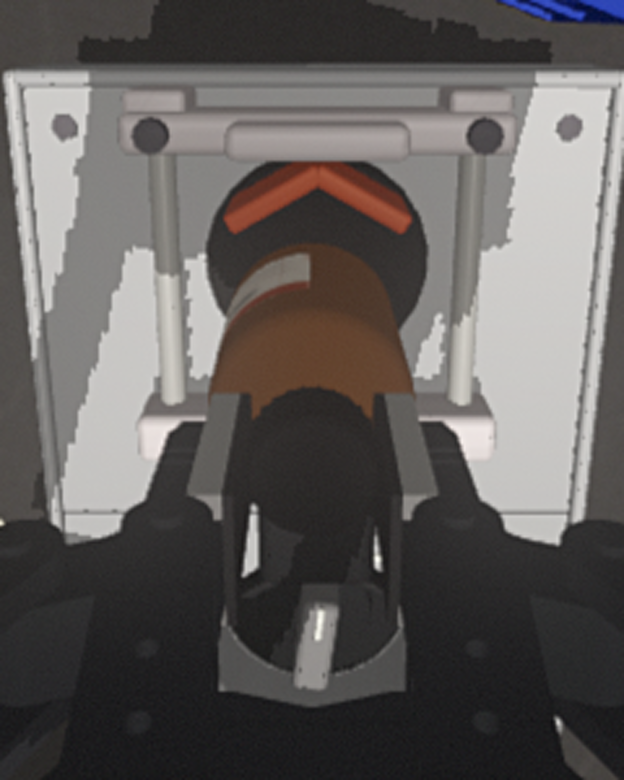

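View pics/s8.png

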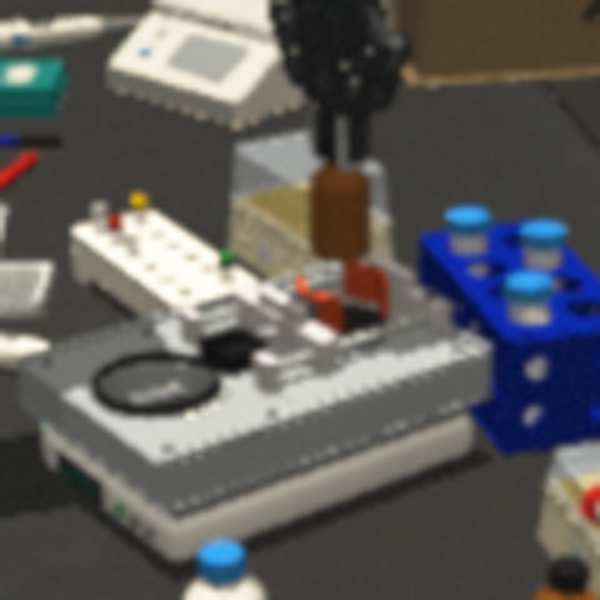

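The bottle hangs upright over the gap between the jaws. The rear V's apex is at (318,165) in the crop, midway between the rods. I'm lowering now, slowly for the last few millimetres.

Call:
step_arm([
  [0.1,0.16,0.09,0.5,0,0,0],
  [0.1,0,0,1,0,0,0],
  [0.1,0,0,1,0,0,0],
  [0.1,0,0,1,0,0,0],
  [0.1,0,0,0.8,0,0,0],
  [0.1,0,0,0.4,0,0,0],
  [0.1,0,0,0.1,0,0,0],
  [0.1,0,0,0,0,0,0],
  [0.1,0,0,0,0,0,0],
])

```text
time_s: 14.72
position: [0.6219, -0.0084, 0.1351]
tool_rot: [0.774, -0.633, 0.0, -0.0]
contact_force: [-0.5, 0.1, -1.5]
width: 0.266
```

```bash
python3 - <<'E'
from h import *
delta([.6223,-.0085,.1293],-1.371)
f=eyes.grab_frame("wrist");save(f,"w9.png",(200,100,440,400),2.6);np.savez("f_w9",**f)
E
```

```text
t 14.725 pos [ 0.6219 -0.0084  0.1351] phi -1.3699 toolshift cm [ 0.02 -0.04  0.58] tilt z [ 8.e-04  0.e+00 -1.e+00] q [-0.12  0.45  1.54  0.    1.15  1.25] F [-0.5  0.1 -1.5] w 0.266
turn z 0.001
```

View pics/w9.png

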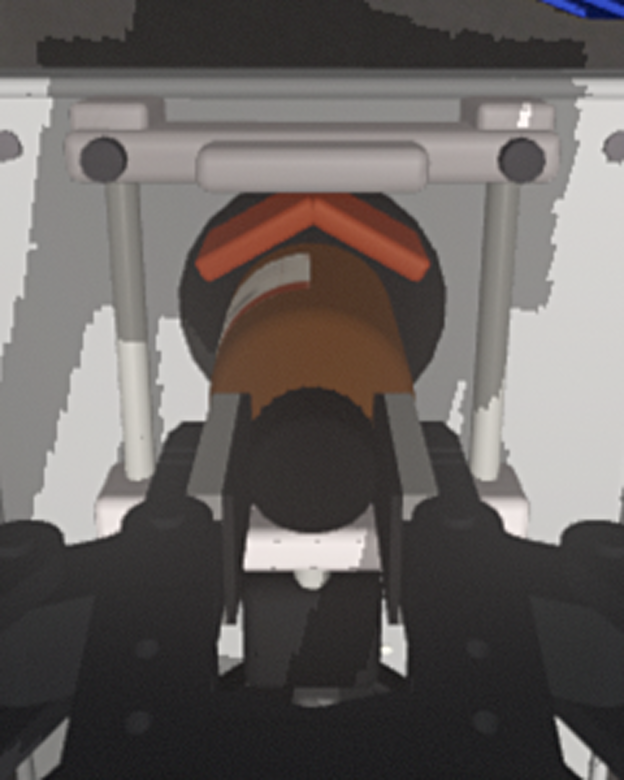

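Call:
step_arm([
  [0.1,0,0,0.1,0,0,0],
  [0.1,0,0,0.1,0,0,0],
  [0.1,0,0,0.1,0,0,0],
  [0.1,0,0,0.06,0,0,0],
  [0.1,0,0,0.04,0,0,0],
  [0.1,0,0,0,0,0,0],
])

```text
time_s: 15.52
position: [0.6215, -0.0084, 0.1307]
tool_rot: [0.774, -0.633, -0.0, -0.0]
contact_force: [-0.4, -0.6, -1.1]
width: 0.26
```

Call:
step_arm([
  [0.1,0,0,0.05,0,0,0],
  [0.1,0,0,0.05,0,0,0],
  [0.1,0,0,0,0,0,0],
])

```text
time_s: 15.9
position: [0.6215, -0.0084, 0.1297]
tool_rot: [0.774, -0.633, -0.0, -0.0]
contact_force: [-1.1, -1.1, -1.2]
width: 0.261
```

Call:
step_arm([
  [0.1,0,0,0.05,0,0,0],
  [0.1,0,0,0.03,0,0,0],
  [0.1,0,0,0,0,0,0],
])

```text
time_s: 16.27
position: [0.6218, -0.0084, 0.1293]
tool_rot: [0.774, -0.633, 0.0, -0.0]
contact_force: [0.0, 0.1, 2.4]
width: 0.258
```

Contact came at TCP z 0.1293, as predicted, with the force going from -1.2 to +2.4 N. Releasing.

Call:
step_arm([
  [0.3,0,0,0,0,0,0],
  [0.4,0,0,0,0,0,0],
  [0.5,0,0,0,0,0,0],
  [0.5,0,0,0,0,0,0],
  [0.5,0,0,-1,0,0,0],
  [0.5,0,0,-2,0,0,0],
  [0.5,0,0,-3,0,0,0],
  [0.5,0,0,-3,0,0,0],
  [0.5,0,0,0,0,0,0],
])

```text
time_s: 17.4
position: [0.6238, -0.0087, 0.2224]
tool_rot: [0.774, -0.633, 0.003, -0.002]
contact_force: [-0.1, 0.0, -0.3]
width: 0.499
```

```bash
python3 - <<'E'
from h import *
delta([.4700,-.0393,.25],-1.371)
f=eyes.grab_frame("wrist");save(f,"w10.png");np.savez("f_w10",**f)
topfit(f,(.622,-.0085),rad=.025,zmax=.19)
g=eyes.grab_frame("scene");save(g,"s10.png",(240,80,360,200),5);np.savez("f_s10",**g)
topfit(g,(.622,-.0085),rad=.025,zmax=.19)
E
```

```text
t 17.4 pos [ 0.6238 -0.0087  0.2224] phi -1.37 toolshift cm [-0.06 15.66 -2.86] tilt z [ 6.3e-03 -7.0e-04 -1.0e+00] q [-0.12  0.37  1.44  0.    1.32  1.25] F [-0.1  0.  -0.3] w 0.499
turn z 0.001
top z 0.1727 circle 0.6213 -0.0083 r 0.0121 mean [ 0.6222 -0.0081  0.1717] 819
top z 0.1694 circle 0.6192 -0.0107 r 0.0111 mean [ 0.618  -0.0134  0.168 ] 23
```

View pics/w10.png

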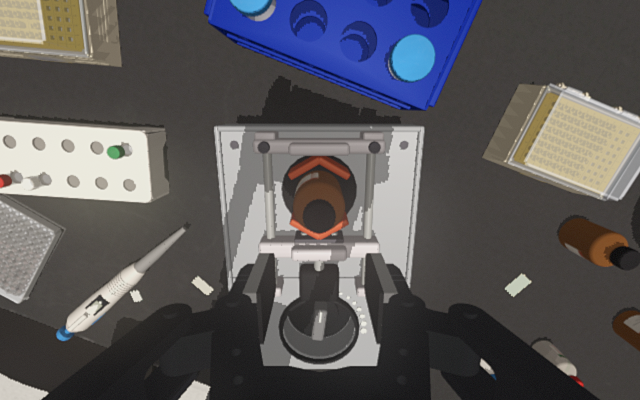

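View pics/s10.png

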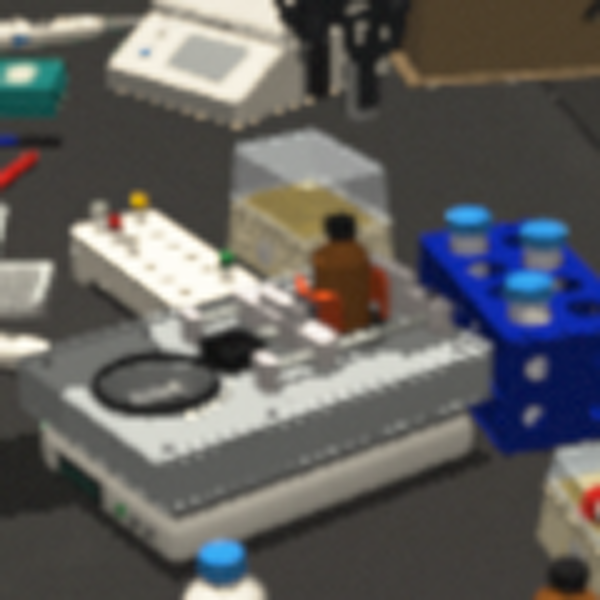

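The bottle is standing upright in the clamp. Its cap top is at z 0.173 (91 + 81 = 172 mm) at (0.6215, -0.0083), and neither jaw is touching it. Next I'll measure the knob.

```bash
cat > knob.py <<'E'
from pad import *
import sys
def knob(f,name,c0=(.4708,-.0398)):
    W=cloud(f);z=W[...,2];px=f["pixels"].astype(int)
    near=np.hypot(W[...,0]-c0[0],W[...,1]-c0[1])
    m=(near<.05)&(near>.03)&(z>.0925)&(z<.1)
    P=W[m]
    if len(P)>20: print("ring",circ(P),len(P),"z",np.median(P[:,2]))
    m=(near<.028)&(z>.078)&(z<.092)
    P=W[m];print("bar n",len(P),"z",np.percentile(P[:,2],[10,50,90]))
    if len(P)>20:
        (cx,cy),(w,h),a=cv2.minAreaRect((P[:,:2]*1000).astype(np.float32));
        q=P[:,:2]-P[:,:2].mean(0);u,s,vt=np.linalg.svd(q,full_matrices=False);print("bar rect",cx,cy,w,h,a,"pca ang",np.arctan(vt[0,1]/vt[0,0]),"mean",P.mean(0))
    u,v=proj(f,[*c0,.085]).astype(int)
    save(f,name,(max(u-60,0),max(v-60,0),u+60,min(v+60,400)),5)
if __name__=="__main__":
    knob(dict(np.load("f_w10.npz")),"k10.png")
    knob(dict(np.load("f_top.npz")),"ktop.png")
E
python3 knob.py
```

```text
ring (array([ 0.47044799, -0.03856433]), np.float64(0.04063485228978425)) 844 z 0.09569290827685764
bar n 425 z [0.08281168 0.08522802 0.08618678]
bar rect 470.30859375 -38.629364013671875 40.06673812866211 14.005497932434082 4.644851207733154 pca ang 0.08360498689884222 mean [ 0.47253696 -0.03816944  0.08475005]
ring (array([ 0.47092245, -0.0404921 ]), np.float64(0.04106942498281847)) 163 z 0.09504514520904539
bar n 94 z [0.08144599 0.0835567  0.08548185]
bar rect 471.177001953125 -40.35382843017578 39.248924255371094 14.193962097167969 6.590219974517822 pca ang 0.09162159339798025 mean [ 0.4707863  -0.04084677  0.08360632]
```

View pics/k10.png

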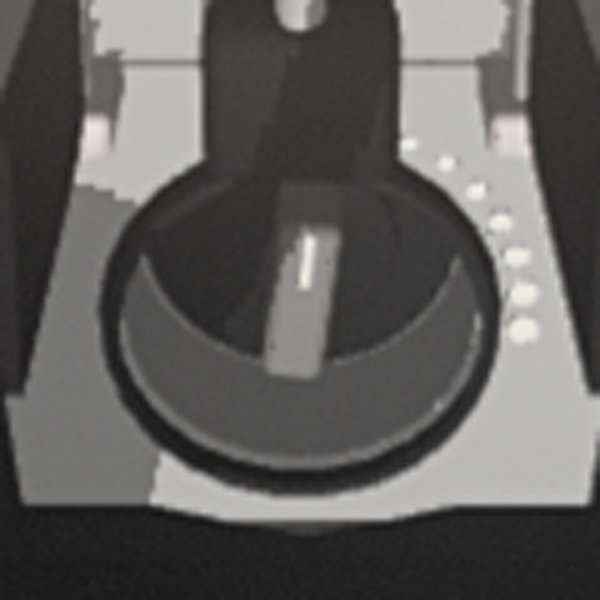

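```bash
python3 - <<'E'
from h import *
f=dict(np.load("f_w9.npz"))
s=sensors.state()
p=np.array([.6219,-.0084,.1351]);R=Ro.from_quat([.774,-.633,0,0])
W=cloud(f);T=R.inv().apply((W-p).reshape(-1,3)).reshape(W.shape)*1000
m=(np.abs(T[...,0])<80)&(np.abs(T[...,1])<45)&(T[...,2]>-130)&(T[...,2]<-25);Q=T[m]
for lo in range(-130,-25,6):
    q=Q[(Q[:,2]>=lo)&(Q[:,2]<lo+6)]
    if len(q): print("above tip",-29-lo-6,"..",-29-lo,len(q),q.min(0).round(1),q.max(0).round(1))
E
```

```text
above tip 89 .. 95 3 [  -9.8  -18.1 -118.3] [   8.9  -17.9 -118.2]
above tip 83 .. 89 2331 [ -61.1  -18.3 -117.9] [  60.6  -11.1 -112. ]
above tip 77 .. 83 6823 [ -62.   -17.9 -112. ] [  61.4   -4.7 -106. ]
above tip 71 .. 77 6299 [ -58.9  -17.6 -106. ] [  58.3    2.1 -100. ]
above tip 65 .. 71 4186 [ -56.   -17.8 -100. ] [ 54.5   8.5 -94. ]
above tip 59 .. 65 3234 [-51.8 -16.8 -94. ] [ 51.9  13.  -88. ]
above tip 53 .. 59 6026 [-49.6 -14.  -88. ] [ 48.8  13.5 -82. ]
above tip 47 .. 53 2820 [-45.8 -13.7 -82. ] [ 45.7  12.9 -76. ]
above tip 41 .. 47 1557 [-42.  -13.8 -76. ] [ 42.5   9.6 -70. ]
above tip 35 .. 41 982 [-30.8 -12.6 -70. ] [ 31.9  11.8 -64. ]
above tip 29 .. 35 484 [-24.7 -11.2 -64. ] [ 24.4  12.2 -58. ]
above tip 23 .. 29 621 [-25. -11. -58.] [ 24.6  11.3 -52. ]
above tip 17 .. 23 552 [-24.9 -11.2 -52. ] [ 24.5  11.5 -46. ]
above tip 11 .. 17 2391 [-24.9 -11.5 -46. ] [ 24.6  11.8 -40. ]
above tip 5 .. 11 648 [-24.9 -11.8 -40. ] [ 24.4  11.4 -34. ]
above tip -1 .. 5 274 [-17.9 -12.  -34. ] [ 22.5  11.6 -28.2]
above tip -7 .. -1 184 [-11.5 -11.7 -27.9] [ 10.9  -2.6 -25. ]
```

Call:
step_arm([
  [0.4,0,1,-0.7,0,0,0],
  [0.4,0,2,-0.7,0,0,0],
  [0.4,0,3,-0.7,0,0,0],
  [0.4,0,3.5,-0.7,0,0,0],
  [0.4,0,3,0,0,0,0],
  [0.4,0,2,0,0,0,0],
  [0.4,0,1.13,0,0,0,0],
  [0.4,0,0,0,0,0,-0.17],
  [0.4,0,0,0,0,0,-0.18],
  [0.4,0,0,0,0,0,-0.18],
])

```text
time_s: 18.75
position: [0.4687, -0.0397, 0.2469]
tool_rot: [0.914, -0.405, 0.0, -0.0]
contact_force: [0.2, 0.7, -0.7]
width: 0.4
```

Call:
step_arm([
  [0.4,0,0,0,0,0,-0.18],
  [0.4,0,0,0,0,0,-0.18],
  [0.4,0,0,0,0,0,-0.18],
  [0.4,0,0,0,0,0,-0.18],
  [0.4,0,0,0,0,0,-0.18],
  [0.4,0,0,0,0,0,-0.18],
  [0.4,0,0,0,0,0,-0.18],
  [0.4,0,0,0,0,0,-0.18],
  [0.4,0,0,0,0,0,-0.18],
  [0.4,0,0,0,0,0,-0.18],
])

```text
time_s: 20.0
position: [0.4688, -0.0396, 0.2468]
tool_rot: [0.886, 0.464, 0.0, -0.0]
contact_force: [-0.2, -0.5, -0.3]
width: 0.398
```

Call:
step_arm([
  [0.4,0,0,0,0,0,-0.18],
  [0.4,0,0,0,0,0,-0.18],
  [0.4,0,0,0,0,0,-0.18],
  [0.4,0,0,0,0,0,-0.154],
  [0.35,0,0,0,0,0,0],
  [0.35,0,0,0,0,0,0],
])

```text
time_s: 20.75
position: [0.4685, -0.0396, 0.2469]
tool_rot: [0.678, 0.735, 0.0, -0.0]
contact_force: [0.3, 0.3, 0.5]
width: 0.35
```

```bash
python3 - <<'E'
from h import *
from knob import knob
f=eyes.grab_frame("wrist");save(f,"w11.png");np.savez("f_w11",**f)
knob(f,"k11.png",(.4703,-.039))
delta([.4703,-.039,.25],1.654)
print(sensors.state()["torque"])
E
```

```text
ring (array([ 0.47036598, -0.03892891]), np.float64(0.04116091096947051)) 1118 z 0.09564950945673777
bar n 486 z [0.08370621 0.0851639  0.08615609]
bar rect 469.40289306640625 -39.05958557128906 39.02626037597656 13.433030128479004 5.9855146408081055 pca ang 0.08241448619707102 mean [ 0.46855362 -0.03903182  0.08494658]
t 20.8 pos [ 0.4685 -0.0396  0.2469] phi 1.6516 toolshift cm [ 0.04  0.18 -0.31] tilt z [ 0.e+00  1.e-04 -1.e+00] q [-0.23  0.13  1.72  0.    1.3  -1.88] F [-0.6 -1.   0.4] w 0.348
turn z -0.002
[-0.00421167 -0.01042511  0.01235996]
```

View pics/w11.png

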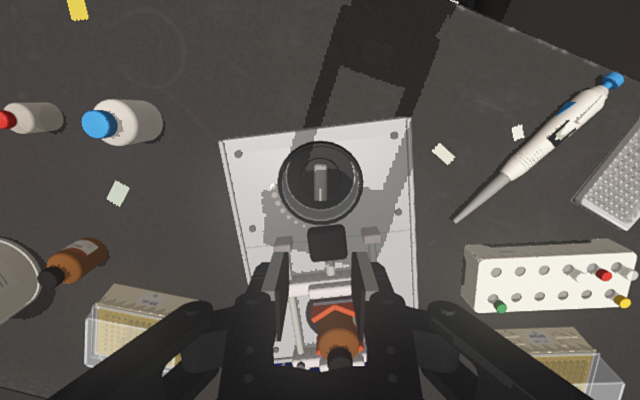

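The two wrist views put the knob axis at (0.4703, -0.0387), with the bar at about 0.083 rad and its top at z 0.085. The alignment matches, so I'm descending.

Call:
step_arm([
  [0.35,0.06,0.17,1,0,0,0],
  [0.35,0,0,2.5,0,0,0],
  [0.35,0,0,3,0,0,0],
  [0.35,0,0,3,0,0,0],
  [0.35,0,0,2.5,0,0,0],
  [0.35,0,0,1.5,0,0,0],
  [0.35,0,0,0.5,0,0,0],
  [0.35,0,0,0,0,0,0],
  [0.35,0,0,0,0,0,0],
])

```text
time_s: 21.92
position: [0.4706, -0.039, 0.1075]
tool_rot: [0.677, 0.736, 0.0, 0.001]
contact_force: [0.2, -0.2, -0.2]
width: 0.35
```

```bash
python3 - <<'E'
from h import *
from knob import knob
f=eyes.grab_frame("wrist");save(f,"w12.png",(160,100,480,400),2);np.savez("f_w12",**f)
knob(f,"k12.png",(.4703,-.039))
delta([.4702,-.0388,.041],1.654)
E
```

```text
ring (array([ 0.47064167, -0.0390189 ]), np.float64(0.04140679668149466)) 2788 z 0.0956680327284233
bar n 1304 z [0.08350262 0.08514086 0.08612608]
bar rect 469.4077453613281 -38.9383430480957 39.287864685058594 13.622359275817871 4.360381603240967 pca ang 0.0813754218336968 mean [ 0.46808681 -0.03918937  0.08488706]
t 21.975 pos [ 0.4707 -0.0389  0.1076] phi 1.6539 toolshift cm [ 0.02 -0.05  6.66] tilt z [ 1.4e-03 -2.0e-04 -1.0e+00] q [-0.23  0.3   1.89  0.    0.95 -1.88] F [ 0.6 -0.1  0.1] w 0.35
turn z -0.0
```

View pics/w12.png

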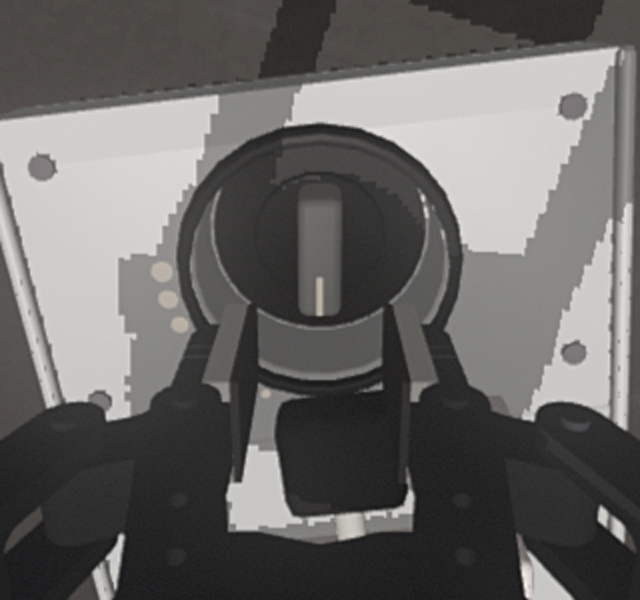

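The bar is vertical and centred at (320,250) in the crop, midway between the fingers, so I'm entering the well.

Call:
step_arm([
  [0.35,0.02,-0.04,1,0,0,0],
  [0.35,0,0,1.5,0,0,0],
  [0.35,0,0,1.5,0,0,0],
  [0.35,0,0,1.2,0,0,0],
  [0.35,0,0,0.8,0,0,0],
  [0.35,0,0,0.4,0,0,0],
  [0.35,0,0,0.2,0,0,0],
  [0.35,0,0,0,0,0,0],
  [0.35,0,0,0,0,0,0],
])

```text
time_s: 23.1
position: [0.4699, -0.0387, 0.0412]
tool_rot: [0.677, 0.736, 0.0, 0.0]
contact_force: [-0.9, 0.6, -0.1]
width: 0.349
```

```bash
python3 - <<'E'
from h import *
f=eyes.grab_frame("wrist");save(f,"w13.png",(160,100,480,400),2)
delta([.4702,-.0388,.041],1.654);print(sensors.state()["torque"])
E
```

```text
t 23.15 pos [ 0.4699 -0.0387  0.0412] phi 1.6539 toolshift cm [-0.01  0.03  0.02] tilt z [ 6.e-04 -0.e+00 -1.e+00] q [-0.23  0.4   1.96  0.    0.78 -1.88] F [ 0.3 -0.7 -0.2] w 0.351
turn z -0.0
[ 0.02125466 -0.06562904  0.01693312]
```

View pics/w13.png

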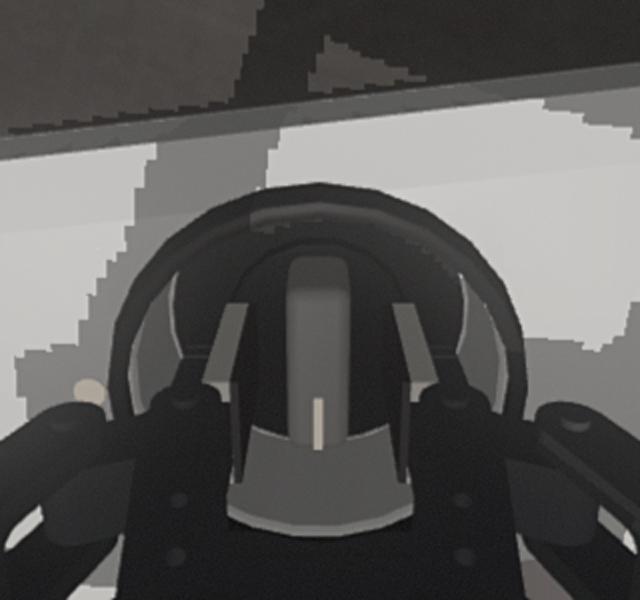

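The fingers straddle the bar and are clear of the ring. Closing.

Call:
step_arm([
  [0.2,0,0,0,0,0,0],
  [0.05,0,0,0,0,0,0],
  [0.05,0,0,0,0,0,0],
  [0.05,0,0,0,0,0,0],
  [0.05,0,0,0,0,0,0],
], newtons=50)

```text
time_s: 23.78
position: [0.4699, -0.0391, 0.0413]
tool_rot: [0.677, 0.736, -0.0, 0.0]
contact_force: [-1.7, -2.9, 5.6]
width: 0.15
```

```bash
cat >> h.py <<'E'
def tq():
    T=[];s=sensors.state();delta(s["position"]);print("tau",np.round(s["torque"],3),"q6",round(float(s["qpos"][5]),4))
E
python3 -c "
from h import *
tq()"
```

```text
t 23.775 pos [ 0.4699 -0.0391  0.0413] phi 1.6542 toolshift cm [0. 0. 0.] tilt z [ 5.e-04 -5.e-04 -1.e+00] q [-0.23  0.4   1.96 -0.    0.78 -1.88] F [-1.7 -2.9  5.6] w 0.15
tau [-0.421  0.288 -0.043] q6 -1.883
```

Call:
step_arm([
  [0.05,0,0,0,0,0,0.06],
  [0.05,0,0,0,0,0,0.08],
  [0.05,0,0,0,0,0,0.08],
  [0.05,0,0,0,0,0,0.08],
  [0.05,0,0,0,0,0,0.08],
])

```text
time_s: 24.4
position: [0.4699, -0.0389, 0.0413]
tool_rot: [0.804, 0.594, 0.0, 0.0]
contact_force: [-2.0, -1.1, 5.4]
width: 0.15
```

```bash
python3 -c "
from h import *
tq()"
```

```text
t 24.4 pos [ 0.4699 -0.0389  0.0413] phi 1.2721 toolshift cm [0. 0. 0.] tilt z [ 5.e-04 -4.e-04 -1.e+00] q [-0.23  0.4   1.96 -0.    0.78 -1.5 ] F [-2.  -1.1  5.4] w 0.15
tau [-0.15   0.193  0.224] q6 -1.5008
```

Call:
step_arm([
  [0.05,0,0,0,0,0,0.04],
  [0.05,0,0,0,0,0,0.04],
  [0.05,0,0,0,0,0,0.04],
  [0.05,0,0,0,0,0,0.04],
])

```text
time_s: 24.9
position: [0.4699, -0.0388, 0.0413]
tool_rot: [0.849, 0.528, 0.0, 0.0]
contact_force: [-1.1, -0.5, 5.3]
width: 0.15
```

```bash
python3 -c "
from h import *
tq()
f=eyes.grab_frame('wrist');save(f,'w14.png')
f=eyes.grab_frame('scene');save(f,'s14.png',(240,80,360,200),5)
tq()"
```

```text
t 24.9 pos [ 0.4699 -0.0388  0.0413] phi 1.1133 toolshift cm [0. 0. 0.] tilt z [ 6.e-04 -3.e-04 -1.e+00] q [-0.23  0.4   1.96 -0.    0.78 -1.34] F [-1.1 -0.5  5.3] w 0.15
tau [-0.142  0.159  0.195] q6 -1.3421
t 25.0 pos [ 0.4699 -0.0388  0.0413] phi 1.1135 toolshift cm [0. 0. 0.] tilt z [ 7.e-04 -2.e-04 -1.e+00] q [-0.23  0.4   1.96 -0.    0.78 -1.34] F [-0.8 -2.1  4.7] w 0.149
tau [-0.236  0.2    0.097] q6 -1.3424
```

View pics/w14.png

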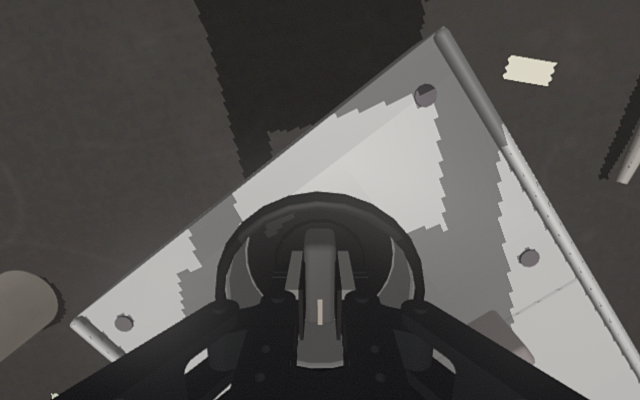

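View pics/s14.png

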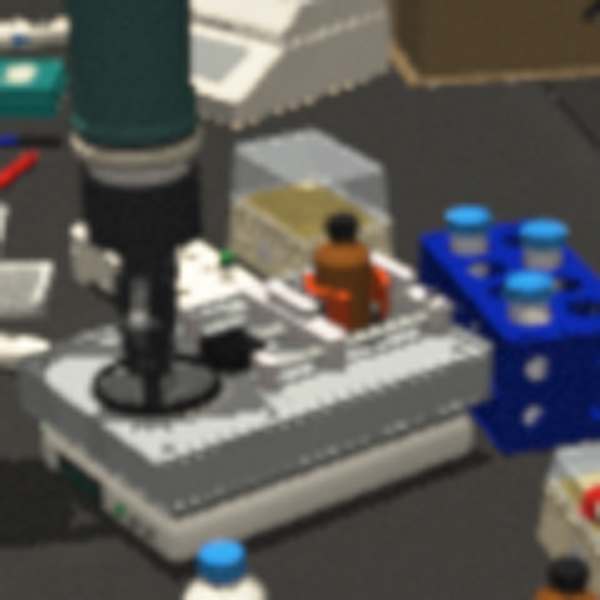

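The knob turns cleanly. Drag is 0.21 N m moving and 0.10 paused, as described, so 10 N should read about 0.34 moving and 0.23 paused. I'm continuing in small steps.

Call:
step_arm([
  [0.05,0,0,0,0,0,0.04],
  [0.05,0,0,0,0,0,0.04],
  [0.05,0,0,0,0,0,0.04],
])

```text
time_s: 25.38
position: [0.47, -0.0387, 0.0413]
tool_rot: [0.879, 0.476, 0.0, 0.0]
contact_force: [-1.2, -0.1, 6.0]
width: 0.152
```

```bash
python3 -c "
from h import *
tq()"
```

```text
t 25.375 pos [ 0.47   -0.0387  0.0413] phi 0.9933 toolshift cm [0. 0. 0.] tilt z [ 7.e-04 -2.e-04 -1.e+00] q [-0.23  0.4   1.96 -0.    0.78 -1.22] F [-1.2 -0.1  6. ] w 0.152
tau [-0.122  0.12   0.173] q6 -1.2221
```

Call:
step_arm([
  [0.05,0,0,0,0,0,0.03],
  [0.05,0,0,0,0,0,0.03],
])

```text
time_s: 25.62
position: [0.47, -0.0387, 0.0413]
tool_rot: [0.893, 0.45, 0.0, 0.0]
contact_force: [-1.3, -1.1, 5.2]
width: 0.149
```

```bash
python3 -c "
from h import *
tq()"
```

```text
t 25.625 pos [ 0.47   -0.0387  0.0413] phi 0.9337 toolshift cm [0. 0. 0.] tilt z [ 7.e-04 -2.e-04 -1.e+00] q [-0.23  0.4   1.96  0.    0.78 -1.16] F [-1.3 -1.1  5.2] w 0.149
tau [-0.075  0.105  0.249] q6 -1.1625
```

Call:
step_arm([
  [0.05,0,0,0,0,0,0.03],
  [0.05,0,0,0,0,0,0.03],
])

```text
time_s: 25.88
position: [0.47, -0.0387, 0.0413]
tool_rot: [0.906, 0.423, 0.0, 0.0]
contact_force: [-1.1, -1.4, 6.3]
width: 0.147
```

```bash
python3 -c "
from h import *
tq()"
```

```text
t 25.875 pos [ 0.47   -0.0387  0.0413] phi 0.8736 toolshift cm [0. 0. 0.] tilt z [ 8.e-04 -1.e-04 -1.e+00] q [-0.23  0.4   1.96  0.    0.78 -1.1 ] F [-1.1 -1.4  6.3] w 0.147
tau [-0.047  0.094  0.254] q6 -1.1025
```

```bash
cat >> h.py <<'E'
def tqa(n=6,save_as=None):
    s=sensors.state();L=[];m=s["torque"][2]
    for i in range(n):
        f=eyes.grab_frame("scene");L.append(sensors.state()["torque"][2])
    s=sensors.state();q=s["tool_rot"];M=Ro.from_quat(q).as_matrix();phi=np.arctan2(M[1,0],M[0,0])
    print("t",s["time_s"],"moving",round(m,3),"paused",round(np.mean(L),3),np.round(L,3),"turned",round(1.654-phi,4),"F",np.round(s["contact_force"],1))
    if save_as: save(f,save_as,(240,80,360,200),5)
E
python3 -c "
from h import *
tqa()"
```

```text
t 26.175 moving 0.254 paused 0.055 [0.12  0.082 0.03  0.005 0.06  0.03 ] turned 0.7798 F [-1.2 -0.1  6.1]
```

Call:
step_arm([
  [0.05,0,0,0,0,0,0.03],
  [0.05,0,0,0,0,0,0.03],
])

```text
time_s: 26.42
position: [0.47, -0.0386, 0.0413]
tool_rot: [0.918, 0.396, 0.0, 0.0]
contact_force: [-0.2, -0.3, 6.1]
width: 0.147
```

```bash
python3 -c "
from h import *
tqa(4)"
```

```text
t 26.625 moving 0.249 paused 0.093 [0.152 0.082 0.059 0.08 ] turned 0.8398 F [-1.  -0.8  5.6]
```

Call:
step_arm([
  [0.05,0,0,0,0,0,0.03],
  [0.05,0,0,0,0,0,0.03],
])

```text
time_s: 26.88
position: [0.47, -0.0386, 0.0413]
tool_rot: [0.93, 0.368, 0.0, 0.0]
contact_force: [-1.4, 0.1, 5.7]
width: 0.149
```

```bash
python3 -c "
from h import *
tqa(4)"
```

```text
t 27.075 moving 0.222 paused 0.073 [0.186 0.047 0.036 0.022] turned 0.8999 F [-0.9 -0.6  4.3]
```

Call:
step_arm([
  [0.05,0,0,0,0,0,0.03],
  [0.05,0,0,0,0,0,0.03],
])

```text
time_s: 27.32
position: [0.4701, -0.0386, 0.0413]
tool_rot: [0.94, 0.34, 0.0, 0.0]
contact_force: [0.1, -0.5, 4.8]
width: 0.149
```

```bash
python3 -c "
from h import *
tqa(4)"
```

```text
t 27.525 moving 0.26 paused 0.066 [0.13  0.017 0.053 0.066] turned 0.9599 F [-0.1  0.1  6.1]
```

Call:
step_arm([
  [0.05,0,0,0,0,0,0.03],
  [0.05,0,0,0,0,0,0.03],
])

```text
time_s: 27.78
position: [0.4701, -0.0386, 0.0413]
tool_rot: [0.95, 0.311, 0.0, 0.0]
contact_force: [-0.5, 0.4, 4.9]
width: 0.155
```

```bash
python3 -c "
from h import *
tqa(4,'s15.png')"
```

```text
t 27.975 moving 0.272 paused 0.117 [0.125 0.103 0.119 0.12 ] turned 1.0199 F [ 1.2 -1.2  4.3]
```

View pics/s15.png

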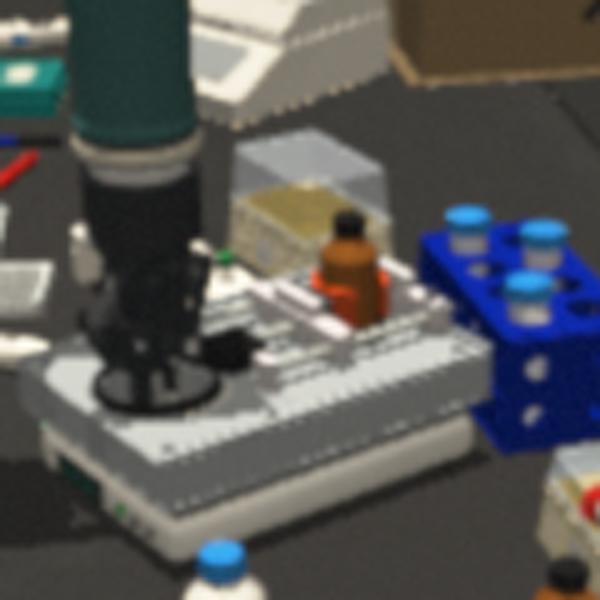

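The paused torque has risen from about 0.06 to 0.12, so the squeeze may be starting. Smaller steps from here.

Call:
step_arm([
  [0.05,0,0,0,0,0,0.015],
  [0.05,0,0,0,0,0,0.015],
])

```text
time_s: 28.22
position: [0.4701, -0.0386, 0.0413]
tool_rot: [0.955, 0.297, 0.0, 0.0]
contact_force: [-0.3, 0.9, 5.6]
width: 0.149
```

```bash
python3 -c "
from h import *
tqa(6)"
```

```text
t 28.525 moving 0.289 paused 0.179 [0.194 0.182 0.187 0.199 0.155 0.158] turned 1.0496 F [-0.3  0.   4.9]
```

Call:
step_arm([
  [0.05,0,0,0,0,0,0.015],
  [0.05,0,0,0,0,0,0.015],
])

```text
time_s: 28.78
position: [0.4702, -0.0386, 0.0413]
tool_rot: [0.959, 0.283, 0.0, 0.0]
contact_force: [-1.2, -0.2, 4.6]
width: 0.151
```

```bash
python3 -c "
from h import *
tqa(6)"
```

```text
t 29.075 moving 0.288 paused 0.233 [0.261 0.19  0.28  0.237 0.221 0.21 ] turned 1.0795 F [0.3 0.7 5.9]
```

Call:
step_arm([
  [0.05,0,0,0,0,0,0.01],
])

```text
time_s: 29.2
position: [0.4701, -0.0386, 0.0413]
tool_rot: [0.96, 0.279, 0.0, 0.0]
contact_force: [-1.1, 0.4, 5.9]
width: 0.151
```

```bash
python3 -c "
from h import *
tqa(4)"
```

```text
t 29.4 moving 0.357 paused 0.241 [0.25  0.226 0.241 0.248] turned 1.0894 F [-0.1 -0.4  4.7]
```

Call:
step_arm([
  [0.05,0,0,0,0,0,0.01],
])

```text
time_s: 29.52
position: [0.4702, -0.0386, 0.0413]
tool_rot: [0.962, 0.274, 0.001, 0.0]
contact_force: [-0.1, 0.5, 4.7]
width: 0.15
```

```bash
python3 -c "
from h import *
tqa(4)"
```

```text
t 29.725 moving 0.335 paused 0.27 [0.328 0.219 0.249 0.282] turned 1.0995 F [-0.6 -0.3  5.5]
```

Moving torque is now about 0.345 and paused about 0.25. Against the free drag of 0.21–0.23 moving and 0.10 paused, both come to roughly 10–11 N. I'm stopping here, opening just enough to clear the bar, and going straight up.

Call:
step_arm([
  [0.2,0,0,0,0,0,0],
  [0.26,0,0,0,0,0,0],
  [0.28,0,0,0,0,0,0],
  [0.28,0,0,0,0,0,0],
  [0.28,0,0,-0.5,0,0,0],
  [0.28,0,0,-1.5,0,0,0],
  [0.28,0,0,-2.5,0,0,0],
  [0.28,0,0,-3,0,0,0],
  [0.28,0,0,-4,0,0,0],
  [0.28,0,0,-4,0,0,0],
])

```text
time_s: 30.98
position: [0.4693, -0.0386, 0.1974]
tool_rot: [0.962, 0.273, -0.0, -0.0]
contact_force: [0.3, -0.2, 0.4]
width: 0.28
```

Call:
step_arm([
  [0.28,0,0,-3,0,0,0],
  [0.28,0,0,0,0,0,0],
  [0.28,0,0,0,0,0,0],
])

```text
time_s: 31.35
position: [0.469, -0.0385, 0.2254]
tool_rot: [0.962, 0.273, -0.0, -0.0]
contact_force: [-0.3, -0.3, 0.3]
width: 0.282
```

```bash
python3 - <<'E'
from h import *
from knob import knob
f=eyes.grab_frame("wrist");save(f,"w16.png");np.savez("f_w16",**f)
knob(f,"k16.png",(.4703,-.039))
g=eyes.grab_frame("scene");save(g,"s16.png",(240,80,360,200),5)
t=eyes.grab_frame("top");save(t,"t16.png",(140,110,400,260),3)
for n,q in(("scene",g),("wrist",f),("top",t)):
  try: topfit(q,(.63,-.007),rad=.03,zmax=.19)
  except Exception as e: print(n,e)
topfit(t,(.427,-.26));topfit(t,(.433,-.374),rad=.03)
delta([.47,-.039,.25])
E
```

```text
ring (array([ 0.47006945, -0.03869541]), np.float64(0.04096873156208191)) 1256 z 0.09566099679438181
bar n 559 z [0.0837026  0.08508055 0.08614261]
bar rect 469.5553894042969 -38.730712890625 12.919342994689941 39.27139663696289 31.565017700195312 pca ang -1.0160414620415004 mean [ 0.46907631 -0.03807259  0.08491289]
top z 0.1693 circle 0.6262 -0.0094 r 0.0139 mean [ 0.6263 -0.0117  0.1681] 25
top z 0.1724 circle 0.6277 -0.007 r 0.0121 mean [ 0.6263 -0.0067  0.1712] 739
top z 0.1719 circle 0.629 -0.0084 r 0.0119 mean [ 0.6286 -0.0089  0.1703] 81
top z 0.0934 circle 0.4284 -0.261 r 0.0129 mean [ 0.4283 -0.2609  0.0918] 85
top z 0.0702 circle 0.4334 -0.374 r 0.0087 mean [ 0.4337 -0.3736  0.0681] 37
t 31.5 pos [ 0.4686 -0.0384  0.2247] phi 0.554 toolshift cm [ 0.08  0.11 -2.53] tilt z [-2.5e-03  7.0e-04 -1.0e+00] q [-0.23  0.15  1.75  0.    1.25 -0.78] F [-0.4 -0.1 -1. ] w 0.283
```

View pics/w16.png

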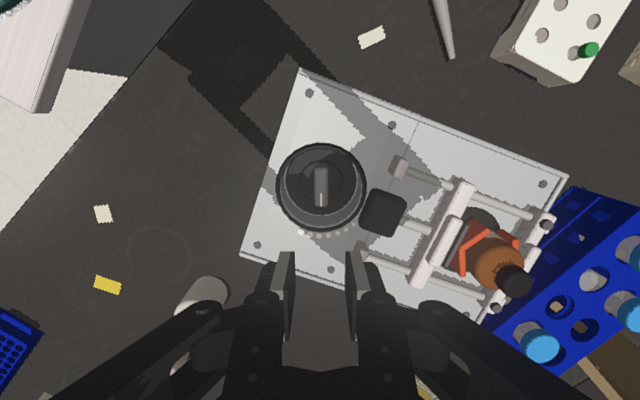

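View pics/s16.png

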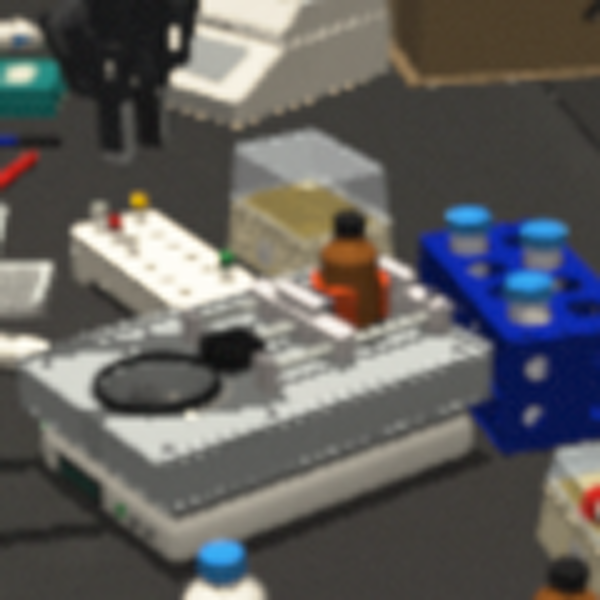

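View pics/t16.png

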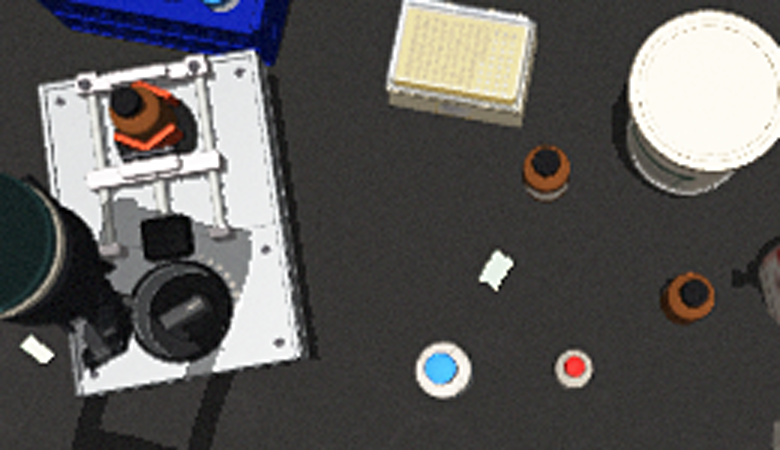

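```bash
python3 -c "
from h import *
print(r.hand_in(), sensors.state()['time_s'])"
```

```text
the job is handed in; nothing more can be done
the job is handed in; nothing more can be done
```

The amber bottle stands upright in the clamp, held between the jaws at an estimated 10–11 N, and the job was handed in at about 31.5 s.

- **Bottle:** I took the brown bottle nearest the base (0.62 m). The first grasp closed above the cap because the real fingertips sit about 29 mm behind the stated TCP. I measured that from two cameras, corrected for it, and the second grasp held. Touchdown showed only a few newtons on the wrist.
- **Clamp:** I turned the knob 1.10 rad clockwise, and the bar was measured still at that angle after release. The torque readings at the end were noisy:

| | Free drag (N m) | At the end (N m) | Squeeze (N) |
|---|---|---|---|
| Moving | 0.23 | 0.345 | 9–10.5 |
| Paused | 0.10 as stated (0.05–0.09 seen) | 0.25–0.27 | 11–13 |

- **Disagreement:** The paused torque also rose faster per radian than the text predicts, so the squeeze is uncertain by a few newtons.
- **Last checks:** The cap top is at z = 0.172 m, as it should be. The bottle was pushed back about 6–7 mm towards the stop. The white and red-cap bottles have not moved. I saw no contact with the guard ring, and the gripper was clear of everything at about z = 0.25 m.

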